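# Make up a mixed tray of chocolates in the tilting kettle

## Task

Make up the customer's half-and-half mix: set the empty wooden tray on the counter close against the stand under the copper kettle's pouring side, and put every square milk chocolate from the slate into the kettle with the dark ones. Stir them with the wooden spoon, three full rounds or more deep in the kettle, and put the spoon back in its crock; then tip the kettle by its handle so that all of them slide into the tray, and stand it upright again. Handle the chocolates with only a light grip so that they are not marked, never sling the kettle, and leave the rest of the display alone.

Things in the scene. Friction and masses are not known exactly. Their poses are not given: they have to be found in the camera images.
- kettle_stand: dark steel kettle stand, fixed. Origin on the counter below the kettle's middle; x along the hinge, +y to the handle side, -y to the pouring side. Base plate 246 x 222 x 10 mm. Uprights 113 mm high at x = +-112 mm reach to y = -116 mm; between them a steel apron slopes from the lip down to y = -129 mm, 46 mm up, so the tray's wall goes under it. Pieces fall 20 to 90 mm beyond the hinge.
- kettle (a joint): tilt of the copper kettle in rad: 0 upright on its stop, grows as the handle is lifted up and over to the pouring side, stop at 2.3; pieces slide out by about 2.2. Stiff friction hinge, stays where left; 3 to 6 N at the handle moves it. Round pan flaring upward, 194 mm across the rim, 144 mm at the foot, walls 4 mm; upright, its rim is 97 mm and its inner floor 27 mm above the counter.
- kettle_in (a point): centre of the kettle's inner floor (136 mm across there, 184 mm across at the rim, 70 mm deep); turns with the kettle; axes as the stand's when upright (z up out of the mouth). A stirring circle of about 25 mm radius round it, blade end 10 to 20 mm over the floor, sweeps the pieces without wedging them; go in near the middle and spiral out
- kettle_handle (a point): middle of the kettle's round dark wooden handle bar, 16 mm thick, 80 mm long between brass arms, parallel to the hinge, 34 mm outside the rim, 232 mm from the hinge line; moves with the kettle: 95 mm above the counter at tilt 0, 322 mm at tilt 1.57. Pinched from above, the bar turns in the fingers as the kettle tilts.
- kettle_hinge (a point): middle of the hinge line, 90 mm above the counter, 101 mm from the stand's origin on the pouring side, at the pouring lip; fixed; axes as the stand's
- tray: loose open wooden tray 180 x 140 x 40 mm, walls and floor 8 mm thick, paper liner, 0.4 kg. Origin at the centre of its underside, x along the 180 mm side, z up. It can be pinched by a wall and slid. Well placed, a long side lies close along the stand's uprights, centred on the stand.
- crock: fixed white ceramic spoon crock, 64 mm across and 85 mm high, mouth 54 mm across inside, narrowing to 44 mm at its floor 6 mm above the counter; origin at the centre of its underside
- spoon: loose wooden stirring spoon 172 mm long, 45 g, standing handle up and leaning up to some 25 degrees in the crock, its top about 170 mm above the counter. Origin at its blade's end, z along it to the handle end; blade 20 mm wide (its x) and 9 mm thick (its y), 52 mm long; handle round, 14 mm thick
- spoon_tip (a point): middle of the spoon's blade end, 3 mm from its end along its axis; its axes are the spoon's
- spoon_grip (a point): point on the spoon's handle axis 130 mm from the blade end, 42 mm from the handle end: a good place to hold it
- slate: fixed round dark slate, 320 mm across, 12 mm thick; origin at the centre of its underside
- milk_0: square milk chocolate with white stripes, 22 x 22 x 17 mm, 20 g, loose, lying on the slate at the start (two to four of milk_0 to milk_3 are there); pinch it lightly with about 5 N; more than 15 N a finger marks it. Origin at the centre of its underside, z up as it starts.
- milk_1: square milk chocolate with white stripes, 22 x 22 x 17 mm, 20 g, loose, lying on the slate at the start (two to four of milk_0 to milk_3 are there); pinch it lightly with about 5 N; more than 15 N a finger marks it. Origin at the centre of its underside, z up as it starts.
- milk_2: square milk chocolate with white stripes, 22 x 22 x 17 mm, 20 g, loose, lying on the slate at the start (two to four of milk_0 to milk_3 are there); pinch it lightly with about 5 N; more than 15 N a finger marks it. Origin at the centre of its underside, z up as it starts.
- milk_3: square milk chocolate with white stripes, 22 x 22 x 17 mm, 20 g, loose, lying on the slate at the start (two to four of milk_0 to milk_3 are there); pinch it lightly with about 5 N; more than 15 N a finger marks it. Origin at the centre of its underside, z up as it starts.
- dark_0: round dark chocolate dome with a white dot, 22 mm across, 17 mm high, 20 g, loose, lying in the kettle at the start. Origin at the centre of its underside, z up as it starts.
- dark_1: round dark chocolate dome with a white dot, 22 mm across, 17 mm high, 20 g, loose, lying in the kettle at the start. Origin at the centre of its underside, z up as it starts.
- dark_2: round dark chocolate dome with a white dot, 22 mm across, 17 mm high, 20 g, loose, lying in the kettle at the start. Origin at the centre of its underside, z up as it starts.
- mini_jar: small white jar of sweets with grey lid, 62 mm across, 78 mm high, loose, part of the display; origin at the centre of its underside
- gift_box: black gift box with gold ribbon, 69 x 89 x 57 mm, loose, part of the display; origin at the centre of its underside
- price_card: black price card in a small oak block, 20 x 45 x 54 mm, loose, part of the display; origin at the centre of its underside

How it is judged:
On the way, in this order (a step that is already met when the one before it is completed fails the run):
1. every chocolate is in the kettle, let go (horizontal distance between each of milk_0, milk_1, milk_2, milk_3, dark_0, dark_1, dark_2 and kettle_in below 0.09 m and height (world z) of milk_0 between 0.02 and 0.09 m and height (world z) of milk_1 between 0.02 and 0.09 m and height (world z) of milk_2 between 0.02 and 0.09 m and height (world z) of milk_3 between 0.02 and 0.09 m and height (world z) of dark_0 between 0.02 and 0.09 m and height (world z) of dark_1 between 0.02 and 0.09 m and height (world z) of dark_2 between 0.02 and 0.09 m and contact force between the fingers and milk_0 below 0.05 N and contact force between the fingers and milk_1 below 0.05 N and contact force between the fingers and milk_2 below 0.05 N and contact force between the fingers and milk_3 below 0.05 N), for 0.2 s.
2. the spoon, down among the chocolates, sweeps one end of the kettle (+x) (x of spoon_tip in the frame of kettle_in between 0.015 and 0.08 m and y of spoon_tip in the frame of kettle_in between -0.015 and 0.015 m and z of spoon_tip in the frame of kettle_in between -0.01 and 0.035 m).
3. then the other end (-x) (x of spoon_tip in the frame of kettle_in between -0.08 and -0.015 m and y of spoon_tip in the frame of kettle_in between -0.015 and 0.015 m and z of spoon_tip in the frame of kettle_in between -0.01 and 0.035 m).
4. then the handle side (+y) (y of spoon_tip in the frame of kettle_in between 0.015 and 0.08 m and x of spoon_tip in the frame of kettle_in between -0.015 and 0.015 m and z of spoon_tip in the frame of kettle_in between -0.01 and 0.035 m).
5. then the pouring side (-y) (y of spoon_tip in the frame of kettle_in between -0.08 and -0.015 m and x of spoon_tip in the frame of kettle_in between -0.015 and 0.015 m and z of spoon_tip in the frame of kettle_in between -0.01 and 0.035 m).
6. the spoon is back in the crock, let go (angle between spoon's own z axis and vertical below 0.6 rad and horizontal distance between spoon_tip and crock below 0.035 m and height (world z) of spoon_tip below 0.03 m and contact force between the fingers and spoon below 0.05 N), for 0.3 s.
7. the kettle is tipped and every chocolate has left it (value of joint kettle above 1.4 rad and distance between each of milk_0, milk_1, milk_2, milk_3, dark_0, dark_1, dark_2 and kettle_in above 0.1 m), for 0.2 s.
8. the kettle stands upright again (value of joint kettle below 0.06 rad), for 0.2 s.
At the end, for the whole second after the job is handed in: Every chocolate that was present lies at rest inside the tray, the tray stands flat on the counter, the kettle is upright (tilt under 0.06 rad), and the spoon stands handle up in the crock (blade end within 35 mm of the crock's middle and down at its floor) (x of milk_0 in the frame of tray between -0.088 and 0.088 m and y of milk_0 in the frame of tray between -0.068 and 0.068 m and z of milk_0 in the frame of tray between 0 and 0.06 m and x of milk_1 in the frame of tray between -0.088 and 0.088 m and y of milk_1 in the frame of tray between -0.068 and 0.068 m and z of milk_1 in the frame of tray between 0 and 0.06 m and x of milk_2 in the frame of tray between -0.088 and 0.088 m and y of milk_2 in the frame of tray between -0.068 and 0.068 m and z of milk_2 in the frame of tray between 0 and 0.06 m and x of milk_3 in the frame of tray between -0.088 and 0.088 m and y of milk_3 in the frame of tray between -0.068 and 0.068 m and z of milk_3 in the frame of tray between 0 and 0.06 m and x of dark_0 in the frame of tray between -0.088 and 0.088 m and y of dark_0 in the frame of tray between -0.068 and 0.068 m and z of dark_0 in the frame of tray between 0 and 0.06 m and x of dark_1 in the frame of tray between -0.088 and 0.088 m and y of dark_1 in the frame of tray between -0.068 and 0.068 m and z of dark_1 in the frame of tray between 0 and 0.06 m and x of dark_2 in the frame of tray between -0.088 and 0.088 m and y of dark_2 in the frame of tray between -0.068 and 0.068 m and z of dark_2 in the frame of tray between 0 and 0.06 m and linear speed of each of milk_0, milk_1, milk_2, milk_3, dark_0, dark_1, dark_2 below 0.03 m/s and value of joint kettle below 0.06 rad and angle between tray's own z axis and vertical below 0.1 rad and height (world z) of tray below 0.01 m and angle between spoon's own z axis and vertical below 0.6 rad and horizontal distance between spoon_tip and crock below 0.035 m and height (world z) of spoon_tip below 0.03 m); the robot touches nothing.
It fails at once if a chocolate is squeezed or pressed by the fingers with more than 30 N (about 15 N a finger) (contact force between the fingers and milk_0 above 30 N or contact force between the fingers and milk_1 above 30 N or contact force between the fingers and milk_2 above 30 N or contact force between the fingers and milk_3 above 30 N or contact force between the fingers and dark_0 above 30 N or contact force between the fingers and dark_1 above 30 N or contact force between the fingers and dark_2 above 30 N).
It fails at once if the kettle is slung (tilting faster than 3 rad/s) (velocity of joint kettle above 3 rad/s or velocity of joint kettle below -3 rad/s).
It fails at once if the display is disturbed (mini jar, gift box or price card moved more than 30 mm) (distance of any of mini_jar, gift_box, price_card from where it was at the start of the episode above 0.03 m).
Of milk_0, milk_1, milk_2, milk_3 only 2 to 4 are there at a start; the rules pass over those that are not, and their reading is None.
At some moment in a run one of milk_0, milk_1, milk_2, milk_3, tray may be knocked a few centimetres aside while the robot is not near it.
It also fails if it takes over 210 s, if anything falls off the work surface, if the arm or the gripper's body presses on something with over 40 N, if the wrist force passes 120 N, or if a joint passes its speed limit or range.

## Robot

A 7-joint arm with a two-finger parallel gripper is mounted at the origin on a cart in front of the work surface, level with it; the furniture and walls round the work are solid. World frame = base frame: x ahead of the robot, y to its left, z up, the work surface at z = 0. Lengths are in m, angles in rad, forces in N, time in s.
With the tool pointing down it reaches from about 0.425 to 0.925 m from the base axis. Payload 6.8 kg.
Tool frame: the origin (TCP) lies midway between the tips of the shut fingers; the grasp point (between the pads) lies bot.grip_point_offset behind it (bot.grip_point_offset is the distance from the TCP to the grasp point, in m); z points along the fingers, y is the line along which they close (so a half turn about z gives the same grasp; the last joint's range is limited). The gripper opens to 85 mm and grips with 20 to 120 N. Pads are 22 mm wide; open, the fingers measure 114 mm over their backs; the gripper's body (76 mm by 85 mm) begins 54 mm behind the grasp point. The pads swing forward as they close: fully open they stand 13 mm farther back than shut.
Start: joints at [-0.108, 0.477, 0.022, 1.555, -0.011, 1.109, -0.083], TCP at [0.675, 0, 0.231] pointing down, gripper open.
Joint ranges: [-2.96, 2.96], [-0.34, 2.1], [-1.41, 1.46], [0.24, 2.44], [-1.37, 4.51], [0.17, 1.92], [-2.96, 2.96]. Speed limits (rad/s): [2.39, 2.39, 3.14, 3.14, 3.14, 3.14, 3.14].

## Interface

Orientations are given as a unit quaternion [w, x, y, z].
In Python, from station import get_obs, cams, job, bot gives the robot as it stands.
- The arm moves only by the tool arm_command, never from a script. Its argument "rows" is a list that holds one entry, the list of rows, each a list of 5 numbers: the finger opening in mm, from 0 to 85.4, then the shift along the world's x, y, z in units of 60 mm (1.0 is 60 mm), then the turn about the world's z in units of 0.08 rad (1.0 is 0.08 rad). In form: [[[grip, x, y, z, turn], ...]]. A call has exactly 10 rows; each row shifts and turns the commanded pose from where the row before left it; what a row does not reach is not made up. A row lasts 1/8 s, in which the tool goes at most 62.5 mm and 10.7 degrees, less where a joint would pass 70% of its speed; a pose out of reach is approached as far as the arm can. A call with a number of a shift or a turn outside -1 to 1 is refused whole. A call with a gripper value outside its range is refused whole. The fingers move at their own pace and stop on an object; "newtons" is the grip in N (left out, the last holds). Time passes only in rows, so rows that do not move let the fingers close, or fill a call up. It gives the time, the measured TCP pose, the force, the opening and the grip force at its end, in the units of the state.
- get_obs(): the state, without advancing time (a new reading comes with each control period).
- cams.read_camera(name): name is "scene" or "side" or "wrist"; returns the picture (480x640x3 uint8, red, green, blue); there is no depth.
- cams.camera_params(name): a dict with "K" (3x3 intrinsics, pixels), "extrinsics" (4x4, takes a point from camera to world coordinates). Camera axes: x right, y down, z forward; pixel columns grow to the right and rows downward; lengths in m; the calibration is good to about 2 mm. A picture is of the moment at which its call begins: read the wrist's pose just before it. camera_params takes no time and is no camera call; for the wrist camera it gives the pose at the moment of the call.
- job.hand_in(): hands the job in; it is judged then, once.
The state is a dict: "t": time; "q": joint angles; "joint_vel": joint speeds; "joint_torque": joint torques, N m; "eef_pos": TCP position; "tool_rot": TCP orientation; "contact_force": force on the tool from outside, world axes, zero at the start; "torque": the same for the moment, N m; "gripper_width": opening from 0.0 (shut) to 1.0 (fully open); "grasp_force": force on a finger pad.
Only numpy, scipy, OpenCV 4.12 (cv2) and the standard library are available. Lean on these libraries where they do the work, as an engineer would, in place of code of your own. Each camera call takes 0.05 s, during which the arm holds its last target. There are 200 camera calls.

## Working session

There is one attempt and no reset: what is moved stays moved. The work goes in short steps, Python scripts to look and compute and a tool call to move; the robot and the scene stay as the last step left them, time stands still between calls to the robot, and variables do not carry over. Pictures are saved under pics/ and viewed, at most 14 in all, crops included, and the job is handed in when it is done.

Besides the shell and the picture viewer there is one more tool, called after "Call:" by a JSON object that holds its "op" and its "data", one argument or row to a line. arm_command: Moves the arm, as the interface text tells. Its arguments: {"type":"object","properties":{"rows":{"type":"array"},"newtons":{"type":"number"}},"required":["rows"]}

```bash
ls; mkdir -p pics; cat > h.py <<'E'
import numpy as np, cv2
from station import get_obs, cams, job, bot
def shot(n,f):
    p=cams.camera_params(n); im=cams.read_camera(n); cv2.imwrite('pics/'+f,im[:,:,::-1]); 
    np.savez('pics/'+f+'.npz',K=p['K'],E=p['extrinsics'],im=im); return im,p
def load(f):
    d=np.load('pics/'+f+'.npz'); return d['im'],dict(K=d['K'],extrinsics=d['E'])
def ray(p,u,v):
    E=np.array(p['extrinsics']); d=E[:3,:3]@np.linalg.inv(p['K'])@[u,v,1.]; return E[:3,3],d
def onz(p,u,v,z):
    o,d=ray(p,u,v); return (o+d*(z-o[2])/d[2])
def proj(p,X):
    E=np.linalg.inv(np.array(p['extrinsics'])); c=E[:3,:3]@np.array(X)+E[:3,3]; q=np.array(p['K'])@c; return q[:2]/q[2]
E
python3 - <<'E'
from h import *
for n in ('scene','side','wrist'):
    im,p=shot(n,n+'0.png'); E=np.array(p['extrinsics']); print(n,np.round(E,3).tolist(),p['K'][0][0])
o=get_obs(); print(o); print(bot.grip_point_offset)
E
```

```text
pics
scene [[0.9, -0.328, 0.289, 0.148], [-0.437, -0.649, 0.623, -0.878], [-0.017, -0.686, -0.727, 1.105], [0.0, 0.0, 0.0, 1.0]] 560.2334530063754
side [[0.979, -0.092, 0.183, 0.385], [-0.205, -0.488, 0.848, -0.847], [0.011, -0.868, -0.497, 0.598], [0.0, 0.0, 0.0, 1.0]] 458.61401123755286
wrist [[1.0, 0.001, -0.001, 0.675], [0.0, -0.959, -0.285, 0.074], [-0.001, 0.285, -0.959, 0.374], [0.0, 0.0, 0.0, 1.0]] 385.8851999823696
{'t': 0.15, 'q': array([-0.10807201,  0.47767465,  0.02234644,  1.55621094, -0.01148368,
        1.10929784, -0.08311436]), 'joint_vel': array([-3.00840777e-03, -2.35223043e-03,  2.62636146e-04, -5.04078716e-03,
        4.29761101e-04, -5.92245693e-05, -5.79709506e-06]), 'joint_torque': array([ 1.55385478e-03, -5.96924365e+01,  1.60940632e+00, -2.81490952e+01,
        1.26662746e-02,  6.56643446e-03,  5.58682734e-05]), 'eef_pos': array([ 6.74544248e-01, -2.95557053e-05,  2.30511511e-01]), 'tool_rot': array([-4.73310014e-04,  7.07112584e-01,  7.07100600e-01, -5.57417674e-04]), 'contact_force': array([-0.65687531, -0.2060225 ,  0.04593893]), 'torque': array([ 0.01366802, -0.04247496, -0.00391497]), 'grasp_force': 0.0, 'gripper_width': 0.9977686543380005}
0.0187
```

View pics/scene0.png

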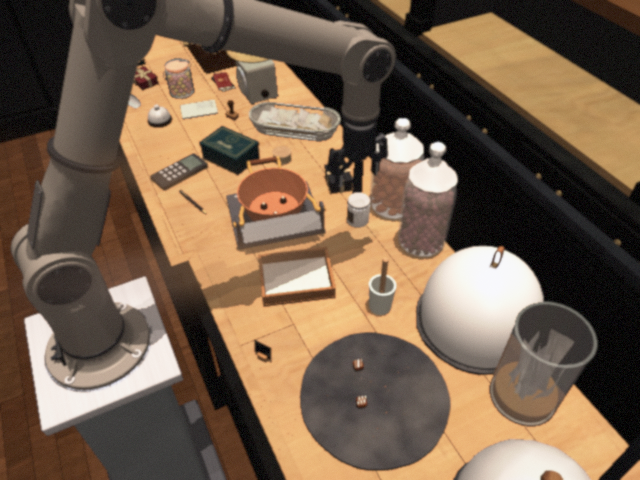

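View pics/side0.png

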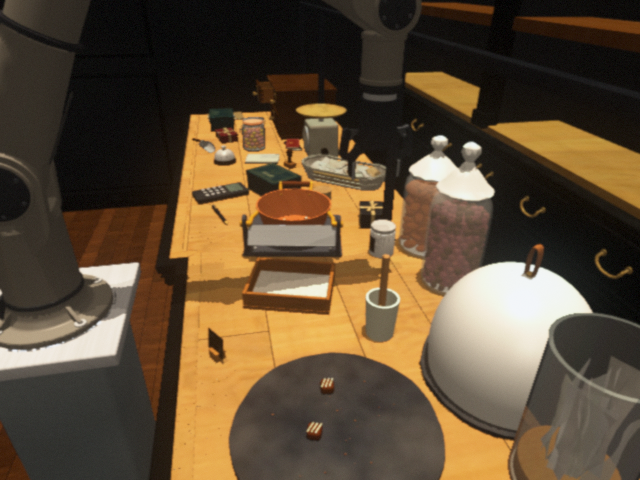

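Scene: milks at (358,364) and (362,401); tray centred ~(297,278); kettle (273,195) with handle at (265,160); crock (381,293); jar (358,209). Side: milks (327,384),(315,430); tray (290,285); crock (381,315). There are two milks.

```bash
python3 - <<'E'
from h import *
a,pa=load('scene0.png'); b,pb=load('side0.png')
def tri(u,v):
    o1,d1=ray(pa,*u);o2,d2=ray(pb,*v)
    A=np.stack([d1,-d2],1); s=np.linalg.lstsq(A,o2-o1,rcond=None)[0]
    x,y=o1+d1*s[0],o2+d2*s[1]; return ((x+y)/2).round(3),round(np.linalg.norm(x-y),4)
for n,u,v in [('milkA',(358,364),(327,384)),('milkB',(362,401),(315,430)),('spoontop',(385,261),(386,257)),('kettle rim centre',(273,188),(294,207)),('handle',(265,161),(293,185)),('mini jar',(358,198),(382,228)),('price',(263,349),(216,343))]: print(n,tri(u,v))
for n,u,z in [('milkA',(358,366),.025),('milkB',(362,402),.025),('trayc top',(297,272),.04),('tray FL',(264,299),.04),('tray FR',(334,294),.04),('tray BR',(328,257),.04),('tray BL',(260,260),.04),('crock base?',(382,283),.085),('handle',(265,161),.095),('standFL',(241,246),0),('standFR',(324,236),0),('slate c',(375,398),.012)]: print(n,onz(pa,*u,z).round(3))
for n,u,z in [('milkA',(327,386),.025),('milkB',(315,432),.025),('tray FL',(245,300),.04),('tray FR',(333,303),.04),('tray BR',(335,265),.04),('tray BL',(251,262),.04),('crock',(382,297),.085),('handle',(293,185),.095)]: print('side',n,onz(pb,*u,z).round(3))
E
```

```text
milkA (array([ 0.509, -0.322,  0.015]), np.float64(0.0027))
milkB (array([ 0.474, -0.402,  0.012]), np.float64(0.0014))
spoontop (array([ 0.637, -0.202,  0.174]), np.float64(0.0046))
kettle rim centre (array([0.547, 0.247, 0.07 ]), np.float64(0.0063))
handle (array([0.56 , 0.336, 0.096]), np.float64(0.0104))
mini jar (array([0.751, 0.121, 0.052]), np.float64(0.0033))
price (array([ 0.332, -0.199,  0.027]), np.float64(0.0011))
milkA [ 0.502 -0.332  0.025]
milkB [ 0.468 -0.41   0.025]
trayc top [ 0.491 -0.038  0.04 ]
tray FL [ 0.385 -0.08   0.04 ]
tray FR [ 0.541 -0.141  0.04 ]
tray BR [ 0.583 -0.028  0.04 ]
tray BL [0.423 0.041 0.04 ]
crock base? [ 0.64  -0.194  0.085]
handle [0.566 0.341 0.095]
standFL [0.407 0.145 0.   ]
standFR [0.624 0.078 0.   ]
slate c [ 0.501 -0.409  0.012]
side milkA [ 0.507 -0.334  0.025]
side milkB [ 0.472 -0.415  0.025]
side tray FL [ 0.392 -0.099  0.04 ]
side tray FR [ 0.561 -0.141  0.04 ]
side tray BR [ 0.597 -0.007  0.04 ]
side tray BL [0.414 0.04  0.04 ]
side crock [ 0.641 -0.198  0.085]
side handle [0.555 0.333 0.095]
```

View pics/wrist0.png

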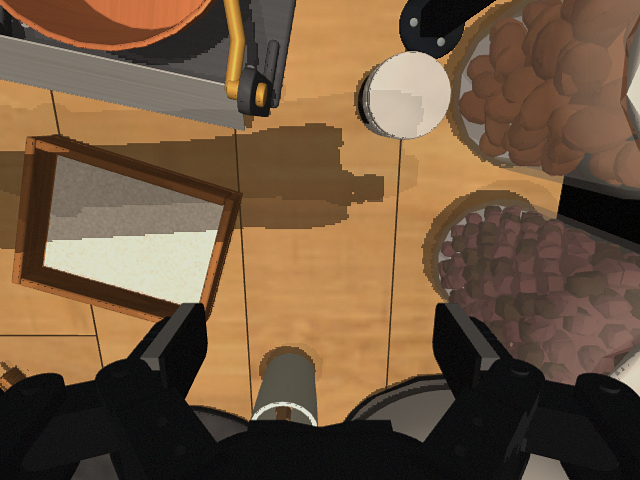

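Wrist: the tray rim has corners at about (35,140), (240,197), (190,325), (15,283), and the apron edge ends near (243,128). I'll move up over the tray and stand for one good look.

Call:
{"op": "arm_command", "data": {
  "rows": [
    [[85,-0.5,0.22,0.33,0],[85,-0.5,0.22,0.33,0],[85,-0.5,0.22,0.33,0],[85,-0.5,0.22,0.33,0],[85,-0.5,0.22,0.33,0],[85,-0.4,0.22,0.33,0],[85,0,0,0,0],[85,0,0,0,0],[85,0,0,0,0],[85,0,0,0,0]]
  ]
}}

```text
t: 1.4
eef_pos: [0.5012, 0.0787, 0.3493]
tool_rot: [-0.0, 0.707, 0.707, -0.001]
contact_force: [0.7, 0.6, -0.4]
gripper_width: 0.992
grasp_force: 0.0
```

```bash
python3 - <<'E'
from h import *
im,p=shot('wrist','w1.png'); print(get_obs()['eef_pos'])
E
```

```text
[0.50119895 0.07881382 0.34942576]
```

View pics/w1.png

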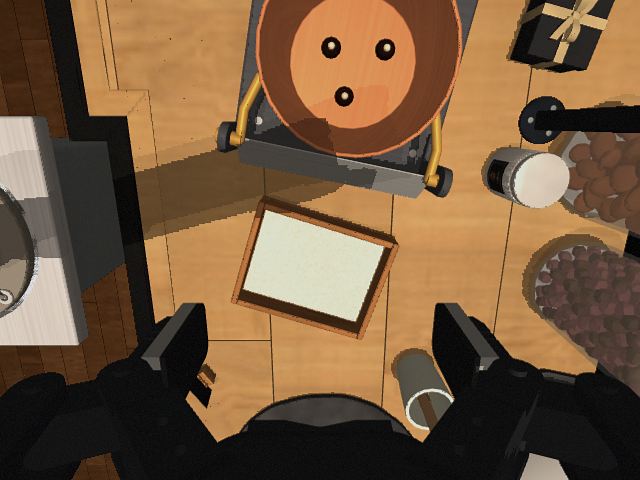

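Wrist: tray rim corners (262,197), (398,242), (361,337), (233,302); apron lower edge from (240,163) to (425,197); hinge bosses (228,137) and (438,182); kettle floor centre ~(352,62); crock mouth (429,410); three darks in the kettle.

```bash
python3 - <<'E'
from h import *
im,p=load('w1.png')
g=lambda u,v,z: onz(p,u,v,z)
T=np.array([g(262,197,.04),g(398,242,.04),g(361,337,.04),g(233,302,.04)])
print('tray',T[:,:2].round(3).tolist(),T.mean(0).round(3))
e=lambda i,j: (np.linalg.norm(T[i]-T[j]).round(3), np.arctan2(*(T[j]-T[i])[[1,0]]).round(3))
print(e(0,1),e(3,2),e(0,3),e(1,2))
A,B=g(240,163,.046),g(425,197,.046); print('apron',A,B,np.linalg.norm(A-B),np.arctan2(*(B-A)[[1,0]]))
A2,B2=g(228,137,.09),g(438,182,.09); print('hinge',A2,B2,(A2+B2)/2,np.linalg.norm(A2-B2),np.arctan2(*(B2-A2)[[1,0]]))
# floor ellipse via orange mask
hsv=cv2.cvtColor(im,cv2.COLOR_RGB2HSV)
K=g(352,62,.027); print('kettle_in',K, 'left',g(290,62,.027),'right',g(415,62,.027),'bottom',g(352,128,.027))
print('crock',g(429,410,.085))
for u,v in [(332,47),(386,49),(344,97)]: print('dark',g(u,v,.04))
E
```

```text
tray [[0.433, 0.069], [0.597, 0.013], [0.556, -0.119], [0.389, -0.068]] [ 0.494 -0.027  0.04 ]
(np.float64(0.174), np.float64(-0.328)) (np.float64(0.174), np.float64(-0.297)) (np.float64(0.143), np.float64(-1.877)) (np.float64(0.138), np.float64(-1.876))
apron [0.410192   0.10894751 0.046     ] [0.62444318 0.06958045 0.046     ] 0.21783786781749523 -0.18171569128013293
hinge [0.40860045 0.13920425 0.09      ] [0.62466497 0.09362496 0.09      ] [0.51663271 0.1164146  0.09      ] 0.22081971669686196 -0.20790404083507275
kettle_in [0.53705473 0.21747593 0.027     ] left [0.46831858 0.21752287 0.027     ] right [0.60688198 0.21742825 0.027     ] bottom [0.53870168 0.14708774 0.027     ]
crock [ 0.63996851 -0.19696791  0.085     ]
dark [0.51438276 0.23039317 0.04      ]
dark [0.57207662 0.22840904 0.04      ]
dark [0.52806152 0.1801779  0.04      ]
```

Stand yaw is about -0.20, with its origin at (0.537,0.216) and the hinge and kettle consistent with that. Tray is at (0.494,-0.027), yaw -0.308; its goal is (0.4995,0.030), yaw -0.20. I'll pinch the +x short wall at (0.5765,-0.053).

Call:
{"op": "arm_command", "data": {
  "rows": [
    [[42,0.21,-0.366,-0.8,-0.64],[42,0.21,-0.366,-0.8,-0.64],[42,0.21,-0.366,-0.8,-0.64],[42,0.21,-0.366,-0.8,-0.64],[42,0.21,-0.366,-0.8,-0.64],[42,0.21,-0.366,-0.8,-0.64],[42,0,0,0,0],[42,0,0,0,0],[42,0,0,0,0],[42,0,0,0,0]]
  ],
  "newtons": 25
}}

```text
t: 2.7
eef_pos: [0.5775, -0.0517, 0.0638]
tool_rot: [0.001, 0.807, 0.591, 0.001]
contact_force: [-0.8, -0.6, -0.3]
gripper_width: 0.49
grasp_force: 0.0
```

```bash
python3 - <<'E'
from h import *
im,p=shot('wrist','w2.png'); print(get_obs()['eef_pos'])
for X in [(.5765,-.053,.04),(.597,.013,.04),(.556,-.119,.04)]: print(proj(p,X).round())
E
```

```text
[ 0.5772659  -0.05190235  0.0634922 ]
[319. 291.]
[318. 139.]
[320. 412.]
```

View pics/w2.png

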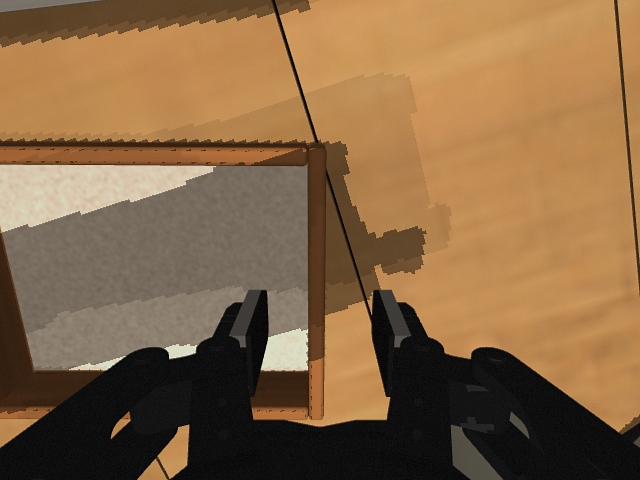

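The wall is centred and square between the pads. Next I'll lower, close and slide (delta +8, +68 mm, +0.108 rad).

Call:
{"op": "arm_command", "data": {
  "rows": [
    [[42,0,0,-0.4,0],[42,0,0,-0.44,0],[42,0,0,0,0],[42,0,0,0,0],[0,0,0,0,0],[0,0,0,0,0],[0,0,0,0,0],[0,0,0,0,0],[0,0,0,0,0],[0,0,0,0,0]]
  ],
  "newtons": 30
}}

```text
t: 4.0
eef_pos: [0.577, -0.0525, 0.0127]
tool_rot: [0.0, 0.807, 0.59, 0.0]
contact_force: [-2.5, 0.4, 6.9]
gripper_width: 0.089
grasp_force: 30.8
```

Call:
{"op": "arm_command", "data": {
  "rows": [
    [[0,0.017,0.142,0,0.169],[0,0.017,0.142,0,0.169],[0,0.017,0.142,0,0.169],[0,0.017,0.142,0,0.169],[0,0.017,0.142,0,0.169],[0,0.017,0.142,0,0.169],[0,0.017,0.142,0,0.169],[0,0.017,0.142,0,0.169],[0,0,0,0,0],[0,0,0,0,0]]
  ]
}}

```text
t: 5.25
eef_pos: [0.5858, 0.0157, 0.0127]
tool_rot: [0.001, 0.773, 0.634, 0.001]
contact_force: [0.3, -0.5, 4.6]
gripper_width: 0.087
grasp_force: 30.8
```

```bash
python3 - <<'E'
from h import *
im,p=shot('scene','s3.png'); cv2.imwrite('pics/s3c.png',cv2.resize(im[140:320,200:400,::-1],None,fx=4,fy=3.3))
im,p=shot('wrist','w3.png')
E
```

```text
(no output)
```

View pics/w3.png

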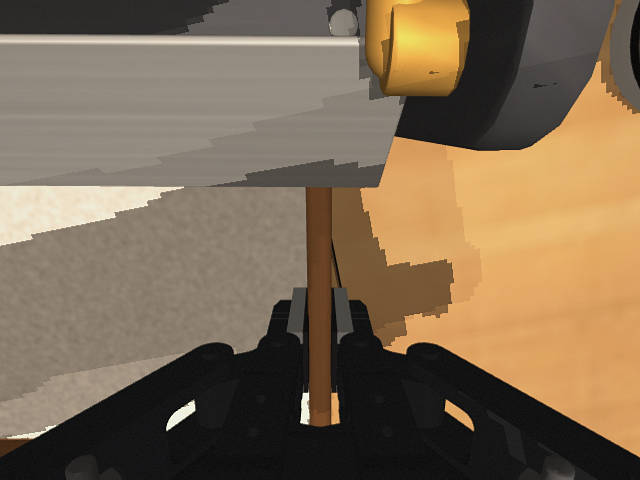

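The tray is under the apron, parallel and centred. I'll nudge it 3 mm, release, rise, and travel over the slate.

Call:
{"op": "arm_command", "data": {
  "rows": [
    [[0,0.01,0.05,0,0],[0,0,0,0,0],[42,0,0,0,0],[42,0,0,0,0],[42,0,0,0.5,0],[42,0,0,0.6,0],[42,0,0,0.6,0],[42,0,0,0.6,0],[42,0,0,0.6,0],[42,0,0,0.6,0]]
  ]
}}

```text
t: 6.6
eef_pos: [0.5851, 0.019, 0.2227]
tool_rot: [-0.0, 0.774, 0.634, -0.0]
contact_force: [0.4, 0.6, -0.3]
gripper_width: 0.487
grasp_force: 0.0
```

Call:
{"op": "arm_command", "data": {
  "rows": [
    [[42,-0.2,-0.8,0,0],[42,-0.2,-0.8,0,0],[42,-0.2,-0.8,0,0],[42,-0.2,-0.8,0,0],[42,-0.2,-0.8,0,0],[42,-0.2,-0.8,0,0],[42,-0.2,-0.8,0,0],[42,-0.2,-0.8,0,0],[42,0,0,0,0],[42,0,0,0,0]]
  ]
}}

```text
t: 7.85
eef_pos: [0.4896, -0.3646, 0.2213]
tool_rot: [-0.0, 0.774, 0.633, 0.0]
contact_force: [-0.7, 1.1, 0.3]
gripper_width: 0.488
grasp_force: 0.0
```

```bash
python3 - <<'E'
from h import *
im,p=shot('wrist','w4.png'); print(get_obs()['eef_pos'])
for X in [(.505,-.333,.029),(.471,-.412,.029)]: print(proj(p,X).round())
E
```

```text
[ 0.48999176 -0.36386276  0.22139643]
[330. 172.]
[310. 263.]
```

View pics/w4.png

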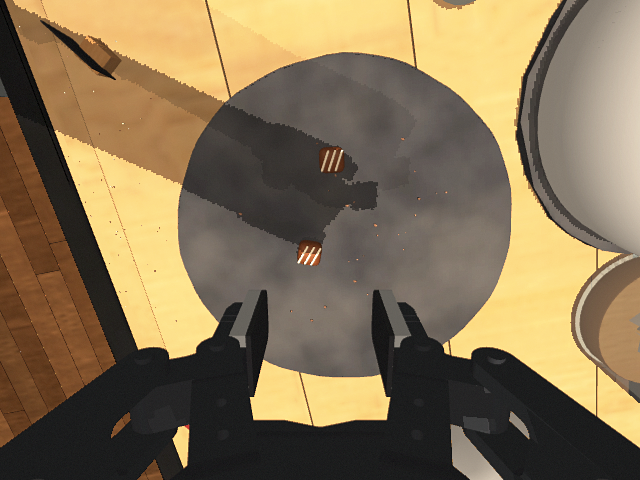

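Two milks: A at ~(332,159) and B at ~(309,253), each slightly rotated, with nothing else on the slate.

```bash
cat > milk.py <<'E'
from h import *
def milks(im,p,guesses,z=.029,r=24):
    hsv=cv2.cvtColor(im,cv2.COLOR_RGB2HSV)
    m=(((hsv[...,1]>90)&((hsv[...,0]<14)|(hsv[...,0]>170)))|(hsv[...,2]>170)).astype(np.uint8)
    for u,v in guesses:
        k=np.zeros_like(m); k[v-r:v+r,u-r:u+r]=m[v-r:v+r,u-r:u+r]
        k=cv2.morphologyEx(k,cv2.MORPH_CLOSE,np.ones((3,3)))
        c=max(cv2.findContours(k,0,2)[0],key=cv2.contourArea)
        w=np.array([onz(p,*q[0],z)[:2] for q in c],np.float32)
        (cx,cy),s,a=cv2.minAreaRect(w*1000); print((u,v),round(cx/1000,4),round(cy/1000,4),np.round(s,1),'ang',round(np.radians(a),3))
        if 1: cv2.drawContours(im,[c],-1,(0,255,0),1)
E
python3 - <<'E'
from milk import *
im,p=load('w4.png'); milks(im,p,[(332,159),(309,253)])
o,d=ray(p,320,350); print(np.array(p['extrinsics'])[:3,3])
q=get_obs()['tool_rot']; from scipy.spatial.transform import Rotation as R
y=R.from_quat(q[[1,2,3,0]]).as_matrix()[:,1]; print('closing yaw',np.arctan2(y[1],y[0]))
E
```

```text
(332, 159) 0.5078 -0.3244 [25.3 21.5] ang 1.372
(309, 253) 0.4721 -0.4014 [23.8 21.4] ang 1.222
[ 0.50390755 -0.29197104  0.36471725]
closing yaw -0.19732128141021746
```

Call:
{"op": "arm_command", "data": {
  "rows": [
    [[0,0.1,0.22,-0.5,0],[0,0.1,0.22,-0.5,0],[0,0.1,0.21,-0.5,0],[0,0,0,-0.5,0],[0,0,0,0,0],[0,0,0,0,0],[0,0,0,0,0],[0,0,0,0,0],[0,0,0,0,0],[0,0,0,0,0]]
  ],
  "newtons": 5
}}

```text
t: 9.15
eef_pos: [0.5074, -0.3265, 0.1019]
tool_rot: [0.0, 0.774, 0.633, 0.0]
contact_force: [-0.1, 0.2, 0.0]
gripper_width: -0.0
grasp_force: 0.0
```

Call:
{"op": "arm_command", "data": {
  "rows": [
    [[40,0,0.03,0,0],[40,0,0,0,0],[40,0,0,0,0],[40,0,0,0,0],[40,0,0,-0.5,0],[40,0,0,-0.5,0],[40,0,0,-0.48,0],[40,0,0,0,0],[26,0,0,0,0],[26,0,0,0,0]]
  ],
  "newtons": 5
}}

```text
t: 10.4
eef_pos: [0.5083, -0.3252, 0.0143]
tool_rot: [0.001, 0.774, 0.633, 0.0]
contact_force: [-0.3, -0.8, 1.2]
gripper_width: 0.303
grasp_force: 0.0
```

Call:
{"op": "arm_command", "data": {
  "rows": [
    [[25,0,0,0,0],[25,0,0,0,0],[24,0,0,0,0],[24,0,0,0,0],[23.5,0,0,0,0],[23.5,0,0,0,0],[23,0,0,0,0],[23,0,0,0,0],[22.5,0,0,0,0],[22.5,0,0,0,0]]
  ],
  "newtons": 5
}}

```text
t: 11.65
eef_pos: [0.5074, -0.3246, 0.0129]
tool_rot: [-0.0, 0.774, 0.633, 0.0]
contact_force: [0.0, -0.3, -0.2]
gripper_width: 0.265
grasp_force: 0.0
```

```bash
python3 - <<'E'
from h import *
im,p=shot('wrist','w5.png'); print(get_obs()['gripper_width']*85.4,get_obs()['grasp_force'])
cv2.imwrite('pics/w5c.png',cv2.resize(im[220:400,220:420,::-1],None,fx=3,fy=3))
E
```

```text
22.430126259662984 0.041910228319466114
```

View pics/w5c.png

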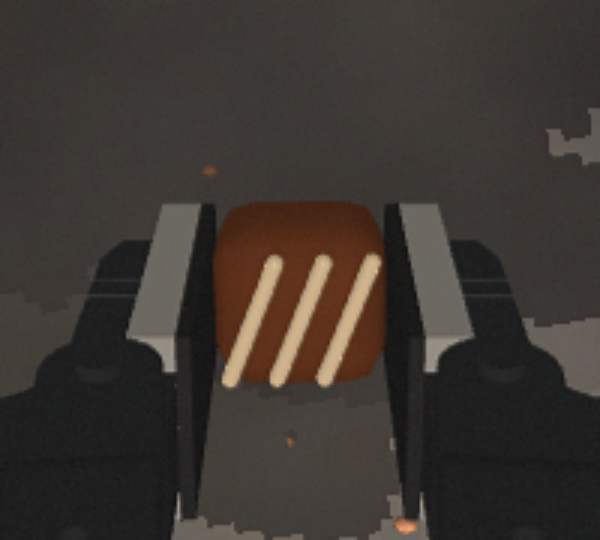

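Chocolate A sits square between the pads. I'll close in small steps, watching the force.

Call:
{"op": "arm_command", "data": {
  "rows": [
    [[22.3,0,0,0,0],[22.3,0,0,0,0],[22.2,0,0,0,0],[22.2,0,0,0,0],[22.1,0,0,0,0],[22.1,0,0,0,0],[22,0,0,0,0],[22,0,0,0,0],[22,0,0,0,0],[22,0,0,0,0]]
  ],
  "newtons": 5
}}

```text
t: 12.95
eef_pos: [0.5074, -0.3246, 0.0129]
tool_rot: [0.0, 0.774, 0.633, 0.0]
contact_force: [0.2, -0.9, 0.5]
gripper_width: 0.255
grasp_force: 1.9
```

Call:
{"op": "arm_command", "data": {
  "rows": [
    [[21.9,0,0,0,0],[21.9,0,0,0,0],[21.9,0,0,0,0],[21.8,0,0,0,0],[21.8,0,0,0,0],[21.8,0,0,0,0],[21.7,0,0,0,0],[21.7,0,0,0,0],[21.7,0,0,0,0],[21.7,0,0,0,0]]
  ],
  "newtons": 5
}}

```text
t: 14.2
eef_pos: [0.5074, -0.3246, 0.013]
tool_rot: [0.0, 0.774, 0.633, 0.0]
contact_force: [-0.6, 0.4, 1.2]
gripper_width: 0.254
grasp_force: 6.9
```

Light grip holds at 6.9 N. Carrying A to the kettle.

Call:
{"op": "arm_command", "data": {
  "rows": [
    [[21.7,0,0,0.3,0],[21.7,0,0,0.7,0],[21.7,0,0,0.8,0],[21.7,0,0,0.8,0],[21.7,0,0.3,0,0],[21.7,0,0.5,0,0],[21.7,0,0.7,0,0],[21.7,0,0.8,0,0],[21.7,0,0.8,0,0],[21.7,0,0.8,0,0]]
  ]
}}

```text
t: 15.45
eef_pos: [0.5066, -0.0885, 0.1689]
tool_rot: [-0.0, 0.774, 0.633, -0.0]
contact_force: [0.6, 1.1, -0.2]
gripper_width: 0.262
grasp_force: 6.8
```

Call:
{"op": "arm_command", "data": {
  "rows": [
    [[21.7,0.08,0.8,0,0],[21.7,0.08,0.8,0,0],[21.7,0.08,0.8,0,0],[21.7,0.08,0.8,0,0],[21.7,0.08,0.7,0,0],[21.7,0.08,0.6,0,0],[21.7,0.08,0.5,0,0],[21.7,0.08,0.43,0,0],[21.7,0,0,0,0],[21.7,0,0,0,0]]
  ]
}}

```text
t: 16.7
eef_pos: [0.5456, 0.234, 0.1687]
tool_rot: [0.0, 0.774, 0.633, -0.001]
contact_force: [0.5, -0.2, -0.3]
gripper_width: 0.253
grasp_force: 6.8
```

```bash
python3 - <<'E'
from h import *
im,p=shot('wrist','w6.png'); o=get_obs(); print(o['eef_pos'],o['gripper_width']*85.4,o['grasp_force'])
E
```

```text
[0.54575423 0.23360331 0.16875298] 21.829307682805517 6.782298535108566
```

View pics/w6.png

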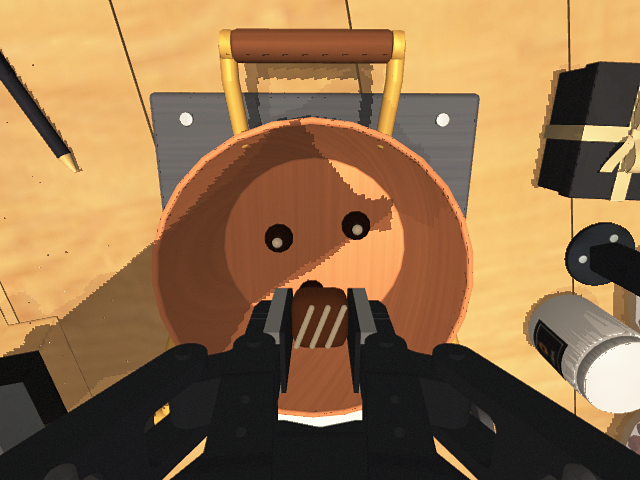

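Still held at 6.8 N and over the kettle; handle bar spans (222..400, 46), with free floor below. Lowering and releasing.

Call:
{"op": "arm_command", "data": {
  "rows": [
    [[21.7,0,0,-0.5,0],[21.7,0,0,-0.7,0],[21.7,0,0,-0.5,0],[21.7,0,0,-0.3,0],[21.7,0,0,0,0],[24,0,0,0,0],[26,0,0,0,0],[30,0,0,0,0],[30,0,0,0.3,0],[30,0,0,0.6,0]]
  ]
}}

```text
t: 18.0
eef_pos: [0.545, 0.2349, 0.1035]
tool_rot: [-0.0, 0.774, 0.633, -0.001]
contact_force: [0.9, 0.7, 0.8]
gripper_width: 0.35
grasp_force: 0.0
```

Call:
{"op": "arm_command", "data": {
  "rows": [
    [[36,0,0,0.6,-0.19],[40,-0.09,-0.8,0.6,-0.19],[40,-0.09,-0.9,0,-0.19],[40,-0.09,-0.9,0,-0.19],[40,-0.09,-0.9,0,-0.19],[40,-0.09,-0.9,0,-0.19],[40,-0.09,-0.9,0,-0.19],[40,-0.09,-0.9,0,-0.19],[40,-0.09,-0.9,0,-0.19],[40,-0.09,-0.9,0,-0.19]]
  ]
}}

```text
t: 19.25
eef_pos: [0.4973, -0.2465, 0.1766]
tool_rot: [0.001, 0.82, 0.573, 0.001]
contact_force: [0.2, -0.3, 0.6]
gripper_width: 0.467
grasp_force: 0.0
```

Call:
{"op": "arm_command", "data": {
  "rows": [
    [[40,-0.14,-0.8,0,0],[40,-0.14,-0.8,0,0],[40,-0.14,-0.6,0,0],[40,0,0.2,0,0],[40,0,0,-0.4,0],[40,0,0,-0.4,0],[40,0,0,0,0],[40,0,0,0,0],[40,0,0,0,0],[40,0,0,0,0]]
  ]
}}

```text
t: 20.5
eef_pos: [0.4724, -0.365, 0.1278]
tool_rot: [0.001, 0.82, 0.573, 0.0]
contact_force: [-0.9, 0.2, -0.1]
gripper_width: 0.47
grasp_force: 0.0
```

```bash
python3 - <<'E'
from milk import *
im,p=shot('wrist','w7.png'); o=get_obs(); print(o['eef_pos'],o['tool_rot'])
g=proj(p,(.472,-.402,.02)).astype(int); print(g); milks(im.copy(),p,[tuple(g)],r=45)
im,p=load('w6.png'); A,B=onz(p,228,46,.095),onz(p,397,46,.095); print('handle',A,B,(A+B)/2,np.linalg.norm(A-B))
E
```

```text
[ 0.47225914 -0.36496545  0.12757529] [4.65166589e-04 8.19739460e-01 5.72736360e-01 2.51479635e-04]
[337 284]
(np.int64(337), np.int64(284)) 0.4722 -0.4005 [24.4 21.3] ang 1.222
handle [0.52170607 0.35287783 0.095     ] [0.60633275 0.33575701 0.095     ] [0.56401941 0.34431742 0.095     ] 0.08634116448123497
```

B confirmed at (0.472,-0.402), angle as expected.

Call:
{"op": "arm_command", "data": {
  "rows": [
    [[40,0,-0.31,0,0],[40,0,-0.31,0,0],[40,0,0,-0.5,0],[40,0,0,-0.5,0],[40,0,0,-0.5,0],[40,0,0,-0.41,0],[40,0,0,0,0],[30,0,0,0,0],[26,0,0,0,0],[25,0,0,0,0]]
  ]
}}

```text
t: 21.8
eef_pos: [0.4723, -0.4023, 0.0131]
tool_rot: [0.001, 0.82, 0.573, 0.0]
contact_force: [-0.5, -0.4, 0.5]
gripper_width: 0.296
grasp_force: 0.0
```

Call:
{"op": "arm_command", "data": {
  "rows": [
    [[24,0,0,0,0],[24,0,0,0,0],[23,0,0,0,0],[23,0,0,0,0],[22.5,0,0,0,0],[22.5,0,0,0,0],[22.2,0,0,0,0],[22.2,0,0,0,0],[22,0,0,0,0],[22,0,0,0,0]]
  ]
}}

```text
t: 23.05
eef_pos: [0.472, -0.402, 0.0123]
tool_rot: [0.0, 0.82, 0.573, 0.0]
contact_force: [-0.1, -0.5, 0.4]
gripper_width: 0.253
grasp_force: 0.1
```

Call:
{"op": "arm_command", "data": {
  "rows": [
    [[21.9,0,0,0,0],[21.9,0,0,0,0],[21.9,0,0,0,0],[21.8,0,0,0,0],[21.8,0,0,0,0],[21.8,0,0,0,0],[21.7,0,0,0,0],[21.7,0,0,0,0],[21.7,0,0,0,0],[21.7,0,0,0,0]]
  ]
}}

```text
t: 24.3
eef_pos: [0.472, -0.402, 0.0123]
tool_rot: [-0.0, 0.82, 0.573, 0.0]
contact_force: [-0.1, -0.2, 1.0]
gripper_width: 0.256
grasp_force: 6.2
```

Call:
{"op": "arm_command", "data": {
  "rows": [
    [[21.7,0,0,0.3,0],[21.7,0,0,0.7,0],[21.7,0,0,0.8,0],[21.7,0,0,0.8,0],[21.7,0,0.4,0,0],[21.7,0,0.6,0,0],[21.7,0.1,0.8,0,0.2],[21.7,0.1,0.8,0,0.2],[21.7,0.1,0.8,0,0.2],[21.7,0.1,0.8,0,0.2]]
  ]
}}

```text
t: 25.55
eef_pos: [0.4953, -0.1477, 0.1683]
tool_rot: [-0.0, 0.801, 0.599, -0.0]
contact_force: [0.6, 0.3, 0.6]
gripper_width: 0.26
grasp_force: 6.2
```

Call:
{"op": "arm_command", "data": {
  "rows": [
    [[21.7,0.12,0.8,0,0.2],[21.7,0.12,0.8,0,0.2],[21.7,0.12,0.8,0,0.2],[21.7,0.12,0.8,0,0.2],[21.7,0.12,0.8,0,0.2],[21.7,0.12,0.8,0,0.1],[21.7,0.12,0.6,0,0],[21.7,0.14,0.4,0,0],[21.7,0,0,0,0],[21.7,0,0,0,0]]
  ]
}}

```text
t: 26.8
eef_pos: [0.5546, 0.1962, 0.1681]
tool_rot: [0.0, 0.774, 0.633, -0.001]
contact_force: [0.1, -0.6, 0.1]
gripper_width: 0.256
grasp_force: 6.2
```

Call:
{"op": "arm_command", "data": {
  "rows": [
    [[21.7,0,0,-0.5,0],[21.7,0,0,-0.7,0],[21.7,0,0,-0.4,0],[21.7,0,0,-0.3,0],[21.7,0,0,0,0],[24,0,0,0,0],[26,0,0,0,0],[30,0,0,0,0],[30,0,0,0.3,0],[30,0,0,0.6,0]]
  ]
}}

```text
t: 28.05
eef_pos: [0.554, 0.1977, 0.1089]
tool_rot: [-0.0, 0.774, 0.633, -0.001]
contact_force: [-0.2, 0.2, 0.8]
gripper_width: 0.348
grasp_force: 0.0
```

Call:
{"op": "arm_command", "data": {
  "rows": [
    [[40,0,0,0.6,0],[40,0,-0.8,0.6,0],[40,0,-0.8,0.6,0],[40,0,-0.8,0.6,0],[40,0,-0.8,0.6,0],[40,0,0,0,0],[40,0,0,0,0],[40,0,0,0,0],[40,0,0,0,0],[40,0,0,0,0]]
  ]
}}

```text
t: 29.3
eef_pos: [0.5546, 0.0066, 0.2878]
tool_rot: [-0.0, 0.774, 0.634, -0.0]
contact_force: [-0.6, 0.3, -0.0]
gripper_width: 0.471
grasp_force: 0.0
```

```bash
python3 - <<'E'
from h import *
im,p=shot('wrist','w8.png'); print(get_obs()['eef_pos'])
s,ps=shot('scene','s8.png'); d,pd=shot('side','d8.png')
def up(a,r,c): return cv2.resize(a[r[0]:r[1],c[0]:c[1],::-1],(390,390),interpolation=cv2.INTER_CUBIC)
a=up(s,(240,340),(330,430)); b=up(d,(250,350),(330,430))
cv2.imwrite('pics/mix8.png',np.hstack([a,b]))
for P,o in ((ps,(330,240)),(pd,(330,250))): print((proj(P,(.64,-.197,.085))-o)*3.9)
E
```

```text
[0.55465583 0.00650283 0.2878982 ]
[205.76806883 171.55986019]
[200.55939591 182.20100319]
```

View pics/mix8.png

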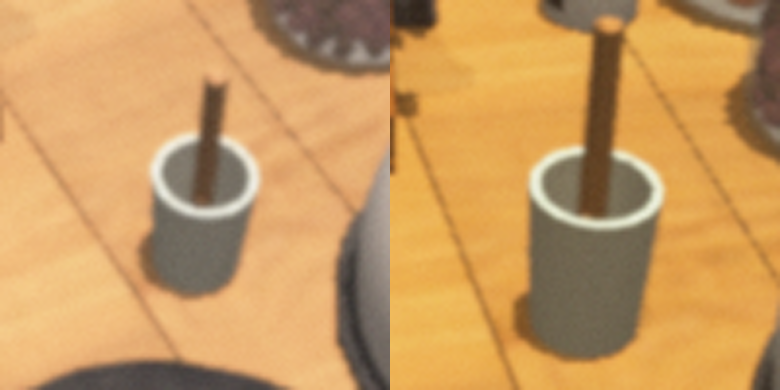

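View pics/w8.png

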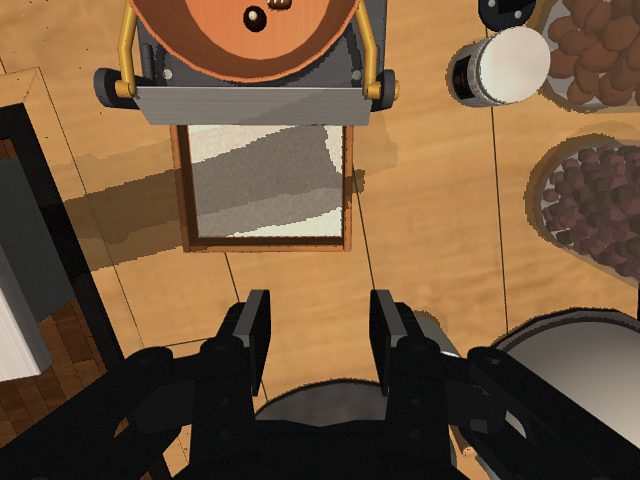

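The mixed crop shows the spoon with a slight lean: scene crop top (215,80), visible foot (205,200); side crop top (218,22), foot (203,205). Wrist: tray square and close under the apron.

```bash
python3 - <<'E'
from h import *
s,ps=load('s8.png'); d,pd=load('d8.png')
def pl(P,a,b):
    o,x=ray(P,*a); _,y=ray(P,*b); n=np.cross(x,y); n/=np.linalg.norm(n); return n,n@o
S=lambda x,y:(x/3.9+330,y/3.9+240); D=lambda x,y:(x/3.9+330,y/3.9+250)
n1,c1=pl(ps,S(214,85),S(205,200)); n2,c2=pl(pd,D(217,28),D(203,205))
for z in (.17,.13,.085,.006):
    xy=np.linalg.solve([n1[:2],n2[:2]],[c1-n1[2]*z,c2-n2[2]*z]); print(z,xy.round(4))
ax=np.linalg.solve([n1[:2],n2[:2]],[-n1[2],-n2[2]]); print('slope',ax, np.hypot(*ax), np.arctan2(ax[1],ax[0]))
for P,a in ((ps,S(215,78)),(pd,D(218,20))): print(onz(P,*a,.17))
for i,j in [((186,251),(349,249)),((177,125),(350,125))]:
    im,p=load('w8.png'); print(onz(p,*i,.04),onz(p,*j,.04))
E
```

```text
0.17 [ 0.6441 -0.1889]
0.13 [ 0.6439 -0.191 ]
0.085 [ 0.6436 -0.1933]
0.006 [ 0.6431 -0.1974]
slope [0.00628548 0.05188495] 0.05226428163363429 1.4502411185224253
[ 0.63884274 -0.19706526  0.17      ]
[ 0.6445047  -0.18829181  0.17      ]
[ 0.40306174 -0.02120551  0.04      ] [ 0.57425178 -0.05315099  0.04      ]
[0.43235231 0.10475172 0.04      ] [0.59742336 0.07171029 0.04      ]
```

Call:
{"op": "arm_command", "data": {
  "rows": [
    [[40,0.21,-0.7,0,0],[40,0.21,-0.7,0,0],[40,0.21,-0.7,0,0],[40,0.21,-0.7,0,0],[40,0.21,-0.7,0,0],[40,0.21,-0.7,-0.3,0],[40,0,0,0,0],[40,0,0,0,0],[40,0,0,0,0],[40,0,0,0,0]]
  ]
}}

```text
t: 30.7
eef_pos: [0.6307, -0.2447, 0.2709]
tool_rot: [0.0, 0.773, 0.634, 0.0]
contact_force: [-0.8, -0.3, 0.8]
gripper_width: 0.473
grasp_force: 0.0
```

```bash
python3 - <<'E'
from h import *
im,p=shot('wrist','w9.png'); print(get_obs()['eef_pos'])
for X in [(.64,-.197,.085),(.64,-.197,.17),(.64,-.197,0)]: print(proj(p,X))
E
```

```text
[ 0.63066119 -0.24492962  0.27084898]
[319.27334744 154.93652997]
[319.35319792 165.65768299]
[319.22567491 148.5357609 ]
```

View pics/w9.png

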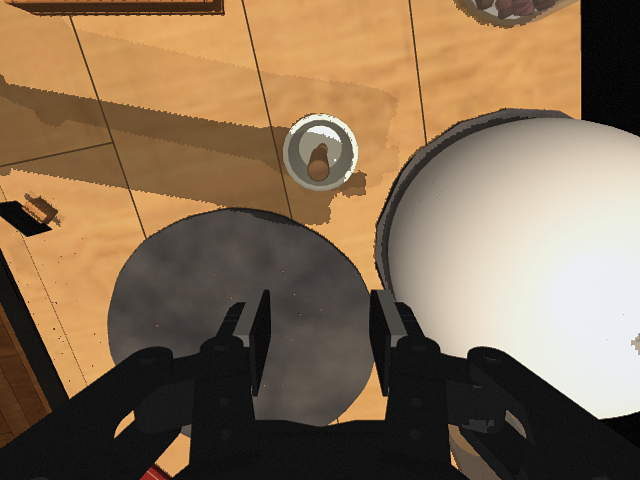

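Crock mouth is at (320,152) as predicted; the spoon is nearly upright with its top at (318,170), so about (0.639,-0.200). I'll turn the tool a quarter turn (this suits the kettle handle too) and go down on the spoon.

Call:
{"op": "arm_command", "data": {
  "rows": [
    [[60,0.014,0.076,0,0.98],[60,0.014,0.076,0,0.98],[60,0.014,0.076,0,0.98],[60,0.014,0.076,0,0.98],[60,0.014,0.076,0,0.98],[60,0.014,0.076,0,0.98],[60,0.014,0.076,0,0.98],[60,0.014,0.076,0,0.98],[60,0.014,0.076,0,0.98],[60,0.014,0.076,0,0.98]]
  ],
  "newtons": 40
}}

```text
t: 32.0
eef_pos: [0.6389, -0.1998, 0.2707]
tool_rot: [0.0, 0.472, 0.882, 0.0]
contact_force: [-0.4, -0.9, 0.1]
gripper_width: 0.7
grasp_force: 0.0
```

Call:
{"op": "arm_command", "data": {
  "rows": [
    [[60,0,0,0,0.98],[60,0,0,0,0.98],[60,0,0,0,0.98],[60,0,0,0,0.98],[60,0,0,0,0.98],[60,0,0,0,0.98],[60,0,0,0,0.98],[60,0,0,0,0.98],[60,0,0,0,0.98],[60,0,0,0,0.98]]
  ]
}}

```text
t: 33.25
eef_pos: [0.6388, -0.2, 0.2706]
tool_rot: [0.0, 0.099, 0.995, -0.0]
contact_force: [-0.2, -0.1, -0.0]
gripper_width: 0.701
grasp_force: 0.0
```

```bash
python3 - <<'E'
from h import *
from scipy.spatial.transform import Rotation as R
im,p=shot('wrist','w10.png'); o=get_obs(); print(o['eef_pos'],o['q'])
q=o['tool_rot'];y=R.from_quat(q[[1,2,3,0]]).as_matrix()[:,1]; print('closing yaw',np.arctan2(y[1],y[0]))
hsv=cv2.cvtColor(im,cv2.COLOR_RGB2HSV)
for z in (.17,.085,.006): print(z,proj(p,(.639,-.199,z)))
# spoon pixels: brown inside region near the prediction
u,v=proj(p,(.64,-.199,.12)).astype(int); c=im[v-70:v+70,u-70:u+70]
cv2.imwrite('pics/w10c.png',cv2.resize(c[:,:,::-1],(560,560),interpolation=cv2.INTER_CUBIC)); print(u,v)
E
```

```text
[ 0.63879732 -0.20004976  0.27065029] [ 0.28906991  0.4411972  -0.11129033  1.51831855  0.05129373  1.18450487
  1.54402111]
closing yaw 1.3749798368824147
0.17 [318.520026  237.8162758]
0.085 [318.76207488 209.86600818]
0.006 [318.90117892 193.80315725]
318 220
```

```bash
python3 - <<'E'
from h import *
im,p=load('w10.png'); hsv=cv2.cvtColor(im,cv2.COLOR_RGB2HSV)
m=((hsv[...,1]>90)).astype(np.uint8)[150:270,270:370]
u0,v0=proj(p,(.64,-.197,.085)); yy,xx=np.mgrid[150:270,270:370]
m[((xx-u0)**2+(yy-v0)**2)>36**2]=0
for v in range(180,262,4):
    r=np.where(m[v-150])[0]; print(v, (r.min()+270,r.max()+270,len(r)) if len(r) else None)
E
```

```text
180 None
184 (np.int64(297), np.int64(297), 1)
188 (np.int64(294), np.int64(318), 6)
192 (np.int64(291), np.int64(322), 13)
196 (np.int64(289), np.int64(326), 17)
200 (np.int64(287), np.int64(327), 19)
204 (np.int64(286), np.int64(327), 18)
208 (np.int64(286), np.int64(327), 17)
212 (np.int64(286), np.int64(326), 18)
216 (np.int64(286), np.int64(327), 19)
220 (np.int64(287), np.int64(327), 20)
224 (np.int64(288), np.int64(327), 20)
228 (np.int64(290), np.int64(328), 21)
232 (np.int64(293), np.int64(328), 22)
236 (np.int64(296), np.int64(329), 23)
240 (np.int64(301), np.int64(329), 23)
244 (np.int64(308), np.int64(334), 22)
248 None
252 None
256 None
260 None
```

The spoon's top is within 1 mm of the prediction. Descending and gripping.

Call:
{"op": "arm_command", "data": {
  "rows": [
    [[60,0,0,-0.5,0],[60,0,0,-0.5,0],[60,0,0,-0.5,0],[60,0,0,-0.5,0],[60,0,0,-0.4,0],[60,0,0,-0.16,0],[60,0,0,0,0],[30,0,0,0,0],[20,0,0,0,0],[10,0,0,0,0]]
  ],
  "newtons": 40
}}

```text
t: 34.55
eef_pos: [0.6393, -0.2006, 0.1177]
tool_rot: [0.001, 0.101, 0.995, -0.0]
contact_force: [-0.2, 0.2, 2.3]
gripper_width: 0.162
grasp_force: 38.9
```

Call:
{"op": "arm_command", "data": {
  "rows": [
    [[5,0,0,0,0],[5,0,0,0,0],[5,0,0,0,0],[5,0,0,0,0],[5,0,0,0,0],[5,0,0,0.3,0],[5,0,0,0.5,0],[5,0,0,0.6,0],[5,0,0,0.6,0],[5,0,0,0,0]]
  ]
}}

```text
t: 35.8
eef_pos: [0.6407, -0.2008, 0.2412]
tool_rot: [0.003, 0.101, 0.995, -0.0]
contact_force: [0.7, 0.3, -0.2]
gripper_width: 0.152
grasp_force: 38.9
```

Call:
{"op": "arm_command", "data": {
  "rows": [
    [[5,-0.19,0.5,0.15,0],[5,-0.19,0.8,0,0],[5,-0.19,0.9,0,0],[5,-0.19,0.9,0,0],[5,-0.19,0.9,0,0],[5,-0.19,0.9,0,0],[5,-0.19,0.9,0,0],[5,-0.2,0.7,0,0],[5,-0.2,0.44,0,0],[5,0,0,0,0]]
  ]
}}

```text
t: 37.05
eef_pos: [0.533, 0.2187, 0.2452]
tool_rot: [-0.001, 0.098, 0.995, 0.0]
contact_force: [0.2, -0.4, 0.1]
gripper_width: 0.15
grasp_force: 39.0
```

```bash
python3 - <<'E'
from h import *
e=get_obs()['eef_pos']; print(e,get_obs()['gripper_width'])
out=[]
for n in ('scene','side'):
    im,p=shot(n,n+'11.png'); u,v=proj(p,e-[0,0,.09]).astype(int); print(n,u,v,proj(p,e-[0,0,.111]),proj(p,e+[0,0,.05]))
    c=im[v-65:v+65,u-65:u+65,::-1]; out.append(cv2.resize(c,(390,390),interpolation=cv2.INTER_CUBIC))
cv2.imwrite('pics/mix11.png',np.hstack(out))
E
```

```text
[0.53302374 0.21871496 0.2451667 ] 0.1502540078842862
scene 269 172 [269.82026761 178.37281858] [265.04022289 128.16641384]
side 290 180 [290.90692641 188.66625964] [289.37267734 125.59439247]
```

View pics/mix11.png

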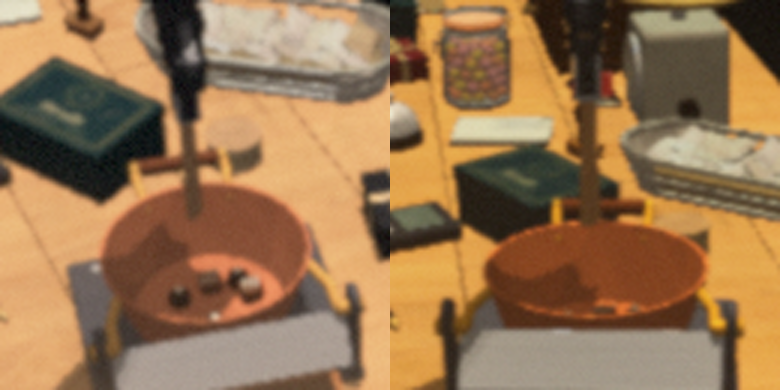

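The spoon hangs vertical with its tip within ~2 mm of prediction, and all five chocolates are in the kettle. Going in near the middle.

Call:
{"op": "arm_command", "data": {
  "rows": [
    [[5,0.05,-0.13,0,0],[5,0,0,0,0],[5,0,0,-0.4,0],[5,0,0,-0.3,0],[5,0,0,-0.3,0],[5,0,0,-0.25,0],[5,0,0,-0.2,0],[5,0,0,-0.1,0],[5,0,0,0,0],[5,0,0,0,0]]
  ]
}}

```text
t: 38.4
eef_pos: [0.5384, 0.2084, 0.1533]
tool_rot: [0.0, 0.101, 0.995, 0.0]
contact_force: [0.4, -0.5, -0.1]
gripper_width: 0.154
grasp_force: 39.0
```

Call:
{"op": "arm_command", "data": {
  "rows": [
    [[5,-0.15,0.077,0,0],[5,0.005,-0.157,0,0],[5,0.172,-0.132,0,0],[5,0.237,0.028,0,0],[5,0.17,0.208,0,0],[5,0,0,0,0],[5,0,0,0,0],[5,0,0,0,0],[5,0,0,0,0],[5,0,0,0,0]]
  ]
}}

```text
t: 39.65
eef_pos: [0.5639, 0.2095, 0.1528]
tool_rot: [0.0, 0.101, 0.995, -0.0]
contact_force: [-0.6, -0.2, -1.2]
gripper_width: 0.15
grasp_force: 39.0
```

Call:
{"op": "arm_command", "data": {
  "rows": [
    [[5,-0.033,0.287,0,0],[5,-0.195,0.213,0,0],[5,-0.283,0.058,0,0],[5,-0.263,-0.12,0,0],[5,-0.142,-0.251,0,0],[5,0.033,-0.287,0,0],[5,0.195,-0.213,0,0],[5,0.283,-0.058,0,0],[5,0.263,0.12,0,0],[5,0.142,0.251,0,0]]
  ]
}}

```text
t: 40.9
eef_pos: [0.5662, 0.2092, 0.1525]
tool_rot: [0.0, 0.102, 0.995, 0.0]
contact_force: [0.5, 0.2, -0.1]
gripper_width: 0.152
grasp_force: 39.0
```

Call:
{"op": "arm_command", "data": {
  "rows": [
    [[5,-0.033,0.287,0,0],[5,-0.195,0.213,0,0],[5,-0.283,0.058,0,0],[5,-0.263,-0.12,0,0],[5,-0.142,-0.251,0,0],[5,0.033,-0.287,0,0],[5,0.195,-0.213,0,0],[5,0.283,-0.058,0,0],[5,0.263,0.12,0,0],[5,0.142,0.251,0,0]]
  ]
}}

```text
t: 42.15
eef_pos: [0.5663, 0.2093, 0.1526]
tool_rot: [0.0, 0.102, 0.995, 0.0]
contact_force: [0.4, -0.4, -0.7]
gripper_width: 0.146
grasp_force: 39.0
```

Call:
{"op": "arm_command", "data": {
  "rows": [
    [[5,-0.033,0.287,0,0],[5,-0.195,0.213,0,0],[5,-0.283,0.058,0,0],[5,-0.263,-0.12,0,0],[5,-0.142,-0.251,0,0],[5,0.033,-0.287,0,0],[5,0.195,-0.213,0,0],[5,0.283,-0.058,0,0],[5,0.263,0.12,0,0],[5,0.142,0.251,0,0]]
  ]
}}

```text
t: 43.4
eef_pos: [0.5663, 0.2093, 0.1525]
tool_rot: [0.0, 0.102, 0.995, 0.0]
contact_force: [0.2, 0.2, -0.4]
gripper_width: 0.149
grasp_force: 39.0
```

Call:
{"op": "arm_command", "data": {
  "rows": [
    [[5,-0.033,0.287,0,0],[5,-0.195,0.213,0,0],[5,-0.283,0.058,0,0],[5,-0.263,-0.12,0,0],[5,-0.142,-0.251,0,0],[5,0.033,-0.287,0,0],[5,0.195,-0.213,0,0],[5,0.283,-0.058,0,0],[5,0.263,0.12,0,0],[5,0.142,0.251,0,0]]
  ]
}}

```text
t: 44.65
eef_pos: [0.5662, 0.2093, 0.1525]
tool_rot: [0.0, 0.102, 0.995, 0.0]
contact_force: [0.5, -0.9, -0.9]
gripper_width: 0.151
grasp_force: 39.0
```

Call:
{"op": "arm_command", "data": {
  "rows": [
    [[5,-0.033,0.287,0,0],[5,-0.195,0.213,0,0],[5,-0.283,0.058,0,0],[5,-0.263,-0.12,0,0],[5,-0.142,-0.251,0,0],[5,0.033,-0.287,0,0],[5,0.195,-0.213,0,0],[5,0.1,0.2,0,0],[5,0,0.15,0.3,0],[5,0,0,0.4,0]]
  ]
}}

```text
t: 45.9
eef_pos: [0.529, 0.2137, 0.1946]
tool_rot: [-0.001, 0.1, 0.995, 0.0]
contact_force: [-0.4, 0.1, -1.4]
gripper_width: 0.149
grasp_force: 39.0
```

Call:
{"op": "arm_command", "data": {
  "rows": [
    [[5,0,0,0.5,0],[5,0,0,0.5,0],[5,0,0,0,0],[5,0,0,0,0],[5,0,0,0,0],[5,0,0,0,0],[5,0,0,0,0],[5,0,0,0,0],[5,0,0,0,0],[5,0,0,0,0]]
  ]
}}

```text
t: 47.15
eef_pos: [0.5287, 0.2119, 0.2548]
tool_rot: [0.0, 0.101, 0.995, 0.0]
contact_force: [0.5, 0.1, 0.3]
gripper_width: 0.147
grasp_force: 39.0
```

```bash
python3 - <<'E'
from h import *
e=get_obs()['eef_pos']; print(e)
for n in ('scene','side'):
    im,p=shot(n,n+'12.png')
    base,_=load(n+'8.png') # arm elsewhere then
    df=cv2.absdiff(cv2.GaussianBlur(im,(3,3),0),cv2.GaussianBlur(base,(3,3),0)).max(2)
    for z in (.02,.04,.06,.08,.1,.111,.12):
        u,v=proj(p,e-[0,0,z]); r=df[int(round(v)),int(u)-14:int(u)+15]; k=np.where(r>25)[0]
        print(n,z,(round(u,1),round(v,1)),(k+int(u)-14).tolist())
E
```

```text
[0.52874483 0.21187172 0.25475752]Traceback (most recent call last):
  File "<stdin>", line 5, in <module>
  File "h.py", line 7, in load
    d=np.load('pics/'+f+'.npz'); return d['im'],dict(K=d['K'],extrinsics=d['E'])
    fid = stack.enter_context(open(os.fspath(file), "rb"))
                              ~~~~^^^^^^^^^^^^^^^^^^^^^^^
FileNotFoundError: [Errno 2] No such file or directory: 'pics/scene8.png.npz'
```

```bash
python3 - <<'E'
from h import *
e=get_obs()['eef_pos']
for n,b in (('scene','s8.png'),('side','d8.png')):
    im,p=load('scene12.png') if n=='scene' else shot('side','side12.png')
    base,_=load(b)
    df=cv2.absdiff(cv2.GaussianBlur(im,(3,3),0),cv2.GaussianBlur(base,(3,3),0)).max(2)
    for z in (.02,.04,.06,.08,.1,.111,.12):
        u,v=proj(p,e-[0,0,z]); r=df[int(round(v)),int(u)-14:int(u)+15]; k=np.where(r>25)[0]
        print(n,z,(round(u,1),round(v,1)),(k+int(u)-14).tolist())
E
```

```text
scene 0.02 (np.float64(266.4), np.float64(149.9)) [262, 263, 264, 265, 266, 267, 268, 278, 279, 280]
scene 0.04 (np.float64(267.0), np.float64(156.2)) [263, 264, 265, 266, 267, 268, 269, 281]
scene 0.06 (np.float64(267.6), np.float64(162.4)) [267, 268]
scene 0.08 (np.float64(268.2), np.float64(168.4)) [264, 265, 266, 267, 268, 269, 270, 271]
scene 0.1 (np.float64(268.8), np.float64(174.3)) [265, 266, 267, 268, 269, 270]
scene 0.111 (np.float64(269.1), np.float64(177.6)) [265, 266, 267, 268, 269]
scene 0.12 (np.float64(269.3), np.float64(180.2)) []
side 0.02 (np.float64(288.6), np.float64(151.3)) [289, 298, 299, 300, 301, 302]
side 0.04 (np.float64(288.8), np.float64(159.3)) [286, 287]
side 0.06 (np.float64(289.0), np.float64(167.1)) [287]
side 0.08 (np.float64(289.2), np.float64(174.7)) [287, 288, 289, 290, 291, 292]
side 0.1 (np.float64(289.4), np.float64(182.2)) [289, 290]
side 0.111 (np.float64(289.5), np.float64(186.3)) [288, 289]
side 0.12 (np.float64(289.6), np.float64(189.6)) []
```

The spoon is still vertical with its end 111 mm below the TCP. Returning it to the crock.

Call:
{"op": "arm_command", "data": {
  "rows": [
    [[5,0.2,-0.4,0,0],[5,0.2,-0.8,0,0],[5,0.2,-0.9,0,0],[5,0.2,-0.9,0,0],[5,0.21,-0.9,0,0],[5,0.21,-0.9,0,0],[5,0.21,-0.9,0,0],[5,0.21,-0.75,0,0],[5,0.21,-0.4,0,0],[5,0,0,0,0]]
  ]
}}

```text
t: 48.5
eef_pos: [0.6397, -0.2021, 0.2542]
tool_rot: [-0.0, 0.103, 0.995, -0.001]
contact_force: [-0.3, 0.2, -1.2]
gripper_width: 0.151
grasp_force: 39.1
```

Call:
{"op": "arm_command", "data": {
  "rows": [
    [[5,0,0,0,0],[5,0,0,0,0],[5,0,0,0,0],[5,0,0,0,0],[5,0,0,0,0],[5,0,0,0,0],[5,0,0,0,0],[5,0,0,0,0],[5,0,0,0,0],[5,0,0,0,0]]
  ]
}}

```text
t: 49.75
eef_pos: [0.6397, -0.1991, 0.2547]
tool_rot: [-0.0, 0.101, 0.995, 0.0]
contact_force: [-0.3, 0.0, -0.1]
gripper_width: 0.15
grasp_force: 39.1
```

Call:
{"op": "arm_command", "data": {
  "rows": [
    [[5,0,0.02,-0.4,0],[5,0,0,-0.4,0],[5,0,0,-0.4,0],[5,0,0,-0.4,0],[5,0,0,-0.35,0],[5,0,0,-0.2,0],[5,0,0,-0.1,0],[5,0,0,0,0],[5,0,0,0,0],[5,0,0,0,0]]
  ]
}}

```text
t: 51.0
eef_pos: [0.6402, -0.1981, 0.1205]
tool_rot: [0.001, 0.101, 0.995, -0.0]
contact_force: [-0.0, -0.6, -1.1]
gripper_width: 0.15
grasp_force: 39.1
```

Call:
{"op": "arm_command", "data": {
  "rows": [
    [[20,0,0,0,0],[30,0,0,0,0],[60,0,0,0,0],[60,0,0,0,0],[60,0,0,0,0],[60,0,0,0,0],[60,0,0,0.4,0],[60,0,0,0.6,0],[60,0,0,0.6,0],[60,0,0,0.7,0]]
  ]
}}

```text
t: 52.25
eef_pos: [0.6393, -0.1979, 0.2584]
tool_rot: [-0.001, 0.101, 0.995, 0.0]
contact_force: [0.9, -0.6, -0.0]
gripper_width: 0.704
grasp_force: 0.0
```

```bash
python3 - <<'E'
from h import *
e=get_obs()['eef_pos']; print(e)
im,p=shot('wrist','w13.png'); hsv=cv2.cvtColor(im,cv2.COLOR_RGB2HSV)
for z in (.17,.085,.006): print(z,proj(p,(.64,-.197,z)))
u0,v0=proj(p,(.64,-.197,.085)); m=(hsv[...,1]>90)
for v in range(int(v0)-30,int(v0)+70,6):
    r=np.where(m[v,int(u0)-45:int(u0)+45])[0]; print(v,(r.min()+int(u0)-45,r.max()+int(u0)-45,len(r)) if len(r) else None)
sc,ps=shot('scene','s13.png'); d,pd=shot('side','d13.png')
def up(a,P,X,k=45): u,v=proj(P,X).astype(int); return cv2.resize(a[v-k:v+k,u-k:u+k,::-1],(390,390),interpolation=cv2.INTER_CUBIC)
cv2.imwrite('pics/mix13.png',np.hstack([up(sc,ps,(.64,-.197,.1)),up(d,pd,(.64,-.197,.1))]))
for n,f in (('s13.png','s8.png'),('d13.png','d8.png')):
    a,P=load(n); b,_=load(f); t=[proj(P,X) for X in ((.64,-.197,.17),)][0].astype(int); w=cv2.absdiff(a,b)[t[1]-4:t[1]+40,t[0]-12:t[0]+12]; print('change near spoon',w.mean(), w.max())
E
```

```text
[ 0.63926634 -0.19785274  0.25842231]
0.17 [318.38606819 244.41673048]
0.085 [318.65950328 213.96782894]
0.006 [318.81382332 196.78321715]
183 (np.int64(273), np.int64(362), 43)
189 (np.int64(273), np.int64(362), 34)
195 (np.int64(273), np.int64(362), 38)
201 (np.int64(273), np.int64(362), 37)
207 (np.int64(273), np.int64(362), 33)
213 (np.int64(273), np.int64(362), 32)
219 (np.int64(273), np.int64(362), 34)
225 (np.int64(273), np.int64(362), 38)
231 (np.int64(273), np.int64(362), 44)
237 (np.int64(273), np.int64(362), 54)
243 (np.int64(273), np.int64(362), 68)
249 (np.int64(273), np.int64(362), 90)
255 (np.int64(273), np.int64(362), 90)
261 (np.int64(273), np.int64(362), 90)
267 (np.int64(288), np.int64(362), 75)
273 (np.int64(299), np.int64(362), 64)
279 (np.int64(308), np.int64(362), 55)
change near spoon 15.512310606060606 122
change near spoon 7.753787878787879 120
```

Spoon released in the crock. Next the kettle handle at (0.564,0.344,0.095); the tool yaw already suits it.

Call:
{"op": "arm_command", "data": {
  "rows": [
    [[60,-0.12,0.9,0,0],[40,-0.12,0.9,0,0],[26,-0.12,0.9,0,0],[26,-0.12,0.9,0,0],[26,-0.12,0.9,0,0],[26,-0.13,0.9,0,0],[26,-0.13,0.9,0,0],[26,-0.13,0.9,0,0],[26,-0.13,0.9,0,0],[26,-0.13,0.9,0,0]]
  ]
}}

```text
t: 53.65
eef_pos: [0.5639, 0.3433, 0.2563]
tool_rot: [-0.001, 0.101, 0.995, -0.001]
contact_force: [0.5, -0.1, -0.2]
gripper_width: 0.301
grasp_force: 0.0
```

Call:
{"op": "arm_command", "data": {
  "rows": [
    [[26,0,0.04,-0.5,0],[26,0,0,-0.5,0],[26,0,0,-0.3,0],[26,0,0,0,0],[26,0,0,0,0],[26,0,0,0,0],[26,0,0,0,0],[26,0,0,0,0],[26,0,0,0,0],[26,0,0,0,0]]
  ]
}}

```text
t: 54.9
eef_pos: [0.5647, 0.3445, 0.1797]
tool_rot: [-0.0, 0.101, 0.995, 0.0]
contact_force: [0.2, -0.6, 0.1]
gripper_width: 0.304
grasp_force: 0.0
```

```bash
python3 - <<'E'
from h import *
print(get_obs()['eef_pos'])
im,p=shot('wrist','w14.png')
for z in (.17,.085):
  pass
# bar edges along stand-y through points offset along the bar, colour profile on z=.1
ex=np.array([.98,-.199]);ey=np.array([.199,.98]);c=np.array([.564,.3443])
for s in (.0,.015,.03):
    row=[]
    for t in range(-24,25,3):
        u,v=proj(p,(*(c+ex*s+ey*t/1000),.1)); row.append(tuple(int(k) for k in im[int(round(v)),int(round(u))]) if 0<=v<480 else None)
    print(s,row)
# spoon check
for n in ('scene','side'):
    a,P=shot(n,n+'14.png'); b,_=load({'scene':'s8.png','side':'d8.png'}[n]); u,v=proj(P,(.64,-.197,.14)).astype(int)
    print(n,'diff',cv2.absdiff(a,b)[v-25:v+35,u-20:u+20].mean())
E
```

```text
[0.56471878 0.3444691  0.17970154]
0.0 [(105, 100, 95), (116, 111, 108), (114, 108, 106), (118, 110, 108), (84, 81, 78), (169, 121, 72), (61, 35, 20), (72, 42, 26), (78, 45, 27), (76, 42, 23), (74, 42, 27), (129, 95, 57), (135, 100, 62), (134, 99, 61), (134, 98, 60), (136, 102, 64), (238, 182, 108)]
0.015 [(116, 110, 106), (114, 109, 105), (114, 107, 104), (115, 109, 105), (91, 85, 84), (250, 201, 121), (64, 38, 25), (74, 41, 27), (77, 44, 26), (74, 43, 25), (73, 42, 26), (238, 183, 109), (236, 182, 109), (235, 180, 108), (234, 178, 104), (235, 180, 108), (236, 182, 109)]
0.03 [(85, 81, 76), (15, 15, 14), (115, 110, 106), (113, 108, 104), (88, 86, 83), (248, 200, 121), (107, 62, 37), (74, 44, 28), (78, 45, 29), (77, 43, 29), (70, 39, 23), (248, 203, 122), (247, 201, 121), (247, 201, 122), (246, 202, 122), (248, 204, 124), (18, 16, 18)]
scene diff 3.124722222222222
side diff 2.7230555555555553
```

The bar is exactly centred under the fingers (dark from -7 to +7 mm), and the spoon region matches its original look. Descending and pinching.

Call:
{"op": "arm_command", "data": {
  "rows": [
    [[26,0,0,-0.4,0],[26,0,0,-0.4,0],[26,0,0,-0.4,0],[26,0,0,-0.3,0],[26,0,0,-0.145,0],[26,0,0,0,0],[10,0,0,0,0],[10,0,0,0,0],[10,0,0,0,0],[10,0,0,0,0]]
  ],
  "newtons": 30
}}

```text
t: 56.3
eef_pos: [0.5646, 0.3425, 0.0815]
tool_rot: [-0.0, 0.101, 0.995, -0.001]
contact_force: [-3.2, -4.8, 1.7]
gripper_width: 0.173
grasp_force: 29.5
```

```bash
python3 - <<'E'
from h import *
e=get_obs()['eef_pos']; print(e)
# arc rows: tilt sequence, stand y dir
ey=np.array([.199,.98]); r=np.hypot(.232,.005); a0=np.arctan2(.005,.232)
# ease in/out, 50 rows to 2.24
N=60; s=np.linspace(0,1,N+1); th=2.25*(s-np.sin(2*np.pi*s)/(2*np.pi))
Y=r*np.cos(a0+th); Z=r*np.sin(a0+th); d=np.c_[np.diff(Y)[:,None]*ey,np.diff(Z)]/.06
print('max rate',np.diff(th).max()/.125)
for k in range(0,N,10): print([[10,*[round(float(x),3) for x in q],0] for q in d[k:k+10]], th[k+10].round(2), (e[:2]+(Y[k+10]-Y[0])*ey).round(3),(e[2]+Z[k+10]-Z[0]).round(3))
E
```

```text
[0.56457413 0.34247207 0.08153642]
max rate 0.5994519892112411
[[10, -0.0, -0.0, 0.0, 0], [10, -0.0, -0.0, 0.002, 0], [10, -0.0, -0.0, 0.005, 0], [10, -0.0, -0.0, 0.01, 0], [10, -0.0, -0.0, 0.016, 0], [10, -0.0, -0.001, 0.023, 0], [10, -0.0, -0.001, 0.032, 0], [10, -0.0, -0.002, 0.042, 0], [10, -0.001, -0.003, 0.054, 0], [10, -0.001, -0.005, 0.066, 0]] 0.06 [0.564 0.342] 0.097
[[10, -0.002, -0.007, 0.079, 0], [10, -0.002, -0.011, 0.092, 0], [10, -0.003, -0.015, 0.106, 0], [10, -0.004, -0.021, 0.12, 0], [10, -0.006, -0.028, 0.134, 0], [10, -0.007, -0.036, 0.148, 0], [10, -0.009, -0.047, 0.161, 0], [10, -0.012, -0.058, 0.173, 0], [10, -0.015, -0.072, 0.183, 0], [10, -0.018, -0.087, 0.191, 0]] 0.44 [0.56  0.319] 0.18
[[10, -0.021, -0.103, 0.198, 0], [10, -0.025, -0.121, 0.201, 0], [10, -0.028, -0.139, 0.203, 0], [10, -0.032, -0.158, 0.201, 0], [10, -0.036, -0.177, 0.196, 0], [10, -0.04, -0.196, 0.188, 0], [10, -0.043, -0.213, 0.177, 0], [10, -0.046, -0.229, 0.163, 0], [10, -0.049, -0.243, 0.147, 0], [10, -0.052, -0.254, 0.129, 0]] 1.12 [0.537 0.209] 0.288
[[10, -0.053, -0.263, 0.109, 0]
[... 319 characters left out ...]
[[10, -0.04, -0.198, -0.06, 0], [10, -0.037, -0.182, -0.066, 0], [10, -0.034, -0.165, -0.069, 0], [10, -0.03, -0.149, -0.071, 0], [10, -0.027, -0.133, -0.07, 0], [10, -0.024, -0.117, -0.068, 0], [10, -0.021, -0.102, -0.064, 0], [10, -0.018, -0.088, -0.059, 0], [10, -0.015, -0.075, -0.053, 0], [10, -0.013, -0.063, -0.046, 0]] 2.19 [ 0.491 -0.02 ] 0.263
[[10, -0.011, -0.052, -0.04, 0], [10, -0.008, -0.042, -0.033, 0], [10, -0.007, -0.033, -0.026, 0], [10, -0.005, -0.025, -0.02, 0], [10, -0.004, -0.018, -0.015, 0], [10, -0.002, -0.012, -0.01, 0], [10, -0.001, -0.007, -0.006, 0], [10, -0.001, -0.004, -0.003, 0], [10, -0.0, -0.001, -0.001, 0], [10, -0.0, -0.0, -0.0, 0]] 2.25 [ 0.489 -0.032] 0.254
```

Call:
{"op": "arm_command", "data": {
  "rows": [
    [[10,-0.003,-0.017,0.29,0],[10,-0.008,-0.038,0.287,0],[10,-0.012,-0.059,0.284,0],[10,-0.016,-0.079,0.278,0],[10,-0.02,-0.099,0.272,0],[10,-0.024,-0.119,0.263,0],[10,-0.028,-0.138,0.253,0],[10,-0.032,-0.156,0.242,0],[10,-0.035,-0.174,0.229,0],[10,-0.039,-0.19,0.215,0]]
  ]
}}

```text
t: 57.55
eef_pos: [0.5521, 0.2819, 0.2398]
tool_rot: [0.001, 0.1, 0.995, 0.002]
contact_force: [3.1, 4.2, -4.7]
gripper_width: 0.172
grasp_force: 29.3
```

Call:
{"op": "arm_command", "data": {
  "rows": [
    [[10,-0.042,-0.205,0.2,0],[10,-0.045,-0.219,0.184,0],[10,-0.047,-0.232,0.167,0],[10,-0.05,-0.244,0.148,0],[10,-0.052,-0.254,0.129,0],[10,-0.053,-0.263,0.11,0],[10,-0.055,-0.27,0.089,0],[10,-0.056,-0.276,0.068,0],[10,-0.057,-0.28,0.047,0],[10,-0.057,-0.283,0.026,0]]
  ]
}}

```text
t: 58.8
eef_pos: [0.5217, 0.1335, 0.3137]
tool_rot: [0.003, 0.099, 0.995, 0.004]
contact_force: [-3.9, 6.9, 15.2]
gripper_width: 0.174
grasp_force: 33.0
```

Call:
{"op": "arm_command", "data": {
  "rows": [
    [[10,-0.058,-0.284,0.004,0],[10,-0.058,-0.284,-0.018,0],[10,-0.057,-0.282,-0.04,0],[10,-0.056,-0.278,-0.061,0],[10,-0.055,-0.272,-0.082,0],[10,-0.054,-0.266,-0.103,0],[10,0,0,0,0],[10,0,0,0,0],[10,0,0,0,0],[10,0,0,0,0]]
  ]
}}

```text
t: 60.05
eef_pos: [0.4999, 0.0275, 0.2928]
tool_rot: [0.0, 0.101, 0.995, -0.001]
contact_force: [-6.6, -4.9, 11.5]
gripper_width: 0.177
grasp_force: 35.1
```

Call:
{"op": "arm_command", "data": {
  "rows": [
    [[10,-0.052,-0.257,-0.11,0],[10,0,0,0,0],[10,-0.05,-0.248,-0.13,0],[10,0,0,0,0],[10,-0.048,-0.237,-0.155,0],[10,0,0,0,0],[10,0,0,0,0],[10,0,0,0,0],[10,0,0,0,0],[10,0,0,0,0]]
  ]
}}

```text
t: 61.3
eef_pos: [0.491, -0.016, 0.2667]
tool_rot: [-0.001, 0.101, 0.995, -0.001]
contact_force: [-5.4, -3.4, 3.2]
gripper_width: 0.171
grasp_force: 35.8
```

```bash
python3 - <<'E'
from h import *
e=get_obs()['eef_pos']
h=(e[:2]-[.5166,.1164])@[.199,.98]; print('tilt',np.arctan2(e[2]+.0135-.09,h), 'r',np.hypot(h,e[2]+.0135-.09))
sc,ps=shot('scene','s15.png'); d,pd=shot('side','d15.png'); w,pw=shot('wrist','w15.png')
E
```

```text
tilt 2.187451016274827 r 0.2331061796734447
```

Call:
{"op": "arm_command", "data": {
  "rows": [
    [[10,-0.027,-0.133,-0.11,0],[10,0,0,0,0],[10,-0.02,-0.1,-0.085,0],[10,0,0,0,0],[10,0,0,0,0],[10,0,0,0,0],[10,0,0,0,0],[10,0,0,0,0],[10,0,0,0,0],[10,0,0,0,0]]
  ]
}}

```text
t: 62.7
eef_pos: [0.4881, -0.0302, 0.2549]
tool_rot: [-0.001, 0.101, 0.995, -0.001]
contact_force: [-6.2, -3.7, 3.9]
gripper_width: 0.168
grasp_force: 36.3
```

```bash
python3 - <<'E'
from h import *
e=get_obs()['eef_pos']
h=(e[:2]-[.5166,.1164])@[.199,.98]; print('tilt',np.arctan2(e[2]+.0135-.09,h), 'r',np.hypot(h,e[2]+.0135-.09))
d,pd=shot('side','d16.png')
u,v=proj(pd,(.497,.025,.06)).astype(int)
s,ps=shot('scene','s16.png'); a,b=proj(ps,(.5,.03,.06)).astype(int)
cv2.imwrite('pics/mix16.png',np.hstack([cv2.resize(x[:,:,::-1],(390,390),interpolation=cv2.INTER_CUBIC) for x in (s[b-60:b+60,a-60:a+60],d[v-60:v+60,u-60:u+60])]))
# tray crop: dark blobs on white liner
for im,P in ((s,ps),(d,pd)):
    c=[proj(P,X) for X in [tuple(np.array([.4994,.030])+np.array([.98,-.199])*x+np.array([.199,.98])*y)+(.01,) for x,y in ((-.08,-.06),(.08,-.06),(.08,.06),(-.08,.06))]]
    m=np.zeros(im.shape[:2],np.uint8); cv2.fillPoly(m,[np.int32(c)],1)
    g=im.max(2); k=((g<70)&(m>0)).astype(np.uint8); n,_,st,ce=cv2.connectedComponentsWithStats(k); print([(ce[i].round(),int(st[i,4])) for i in range(1,n) if st[i,4]>8])
E
```

```text
tilt 2.267551818482538 r 0.23265515644984078
[]
[(array([279., 262.]), 28), (array([307., 263.]), 69), (array([291., 265.]), 43)]
```

Tilt 2.27. Returning along the same arc.

Call:
{"op": "arm_command", "data": {
  "rows": [
    [[10,0.02,0.1,0.085,0],[10,0.027,0.133,0.11,0],[10,0.048,0.237,0.155,0],[10,0.05,0.248,0.13,0],[10,0.052,0.257,0.11,0],[10,0.054,0.266,0.103,0],[10,0.055,0.272,0.082,0],[10,0.056,0.278,0.061,0],[10,0.057,0.282,0.04,0],[10,0.058,0.284,0.018,0]]
  ]
}}

```text
t: 64.05
eef_pos: [0.5178, 0.1128, 0.3087]
tool_rot: [0.001, 0.101, 0.995, -0.0]
contact_force: [-1.4, -4.3, 6.3]
gripper_width: 0.171
grasp_force: 36.8
```

Call:
{"op": "arm_command", "data": {
  "rows": [
    [[10,0.058,0.284,-0.004,0],[10,0.057,0.283,-0.026,0],[10,0.057,0.28,-0.047,0],[10,0.056,0.276,-0.068,0],[10,0.055,0.27,-0.089,0],[10,0.053,0.263,-0.11,0],[10,0.052,0.254,-0.129,0],[10,0.05,0.244,-0.148,0],[10,0.047,0.232,-0.167,0],[10,0.045,0.219,-0.184,0]]
  ]
}}

```text
t: 65.3
eef_pos: [0.5496, 0.2689, 0.2491]
tool_rot: [0.0, 0.101, 0.995, 0.0]
contact_force: [3.0, -2.6, 1.2]
gripper_width: 0.173
grasp_force: 34.6
```

Call:
{"op": "arm_command", "data": {
  "rows": [
    [[10,0.042,0.205,-0.2,0],[10,0.039,0.19,-0.215,0],[10,0.035,0.174,-0.229,0],[10,0.032,0.156,-0.242,0],[10,0.028,0.138,-0.253,0],[10,0.024,0.119,-0.263,0],[10,0.02,0.099,-0.272,0],[10,0.016,0.079,-0.278,0],[10,0.012,0.059,-0.284,0],[10,0.008,0.038,-0.287,0]]
  ]
}}

```text
t: 66.55
eef_pos: [0.5644, 0.3422, 0.0969]
tool_rot: [-0.0, 0.101, 0.995, -0.001]
contact_force: [3.2, -5.9, 1.9]
gripper_width: 0.167
grasp_force: 31.1
```

Call:
{"op": "arm_command", "data": {
  "rows": [
    [[10,0.003,0.017,-0.15,0],[10,0,0,-0.1,0],[10,0,0,-0.05,0],[10,0,0,0,0],[10,0,0,0,0],[10,0,0,0,0],[10,0,0,0,0],[10,0,0,0,0],[10,0,0,0,0],[10,0,0,0,0]]
  ]
}}

```text
t: 67.8
eef_pos: [0.5653, 0.3425, 0.0853]
tool_rot: [0.001, 0.102, 0.995, -0.001]
contact_force: [-10.2, -16.7, 41.5]
gripper_width: 0.171
grasp_force: 36.7
```

The kettle is back on its stop (firm upward reaction). Releasing and backing off straight up, then looking.

Call:
{"op": "arm_command", "data": {
  "rows": [
    [[10,0,0,0.05,0],[24,0,0,0,0],[26,0,0,0,0],[26,0,0,0,0],[26,0,0,0.3,0],[26,0,0,0.6,0],[26,0,0,0.7,0],[26,0,0,0.7,0],[26,0,0,0.7,0],[26,0,0,0.7,0]]
  ]
}}

```text
t: 69.05
eef_pos: [0.5645, 0.3447, 0.3083]
tool_rot: [0.0, 0.101, 0.995, 0.001]
contact_force: [-0.7, -0.6, 0.8]
gripper_width: 0.307
grasp_force: 0.0
```

Call:
{"op": "arm_command", "data": {
  "rows": [
    [[40,-0.5,-0.3,0.4,0],[40,-0.7,-0.5,0.2,0],[40,-0.7,-0.5,0,0],[40,-0.5,-0.5,0,0],[40,0,-0.5,0,0],[40,0,0,0,0],[40,0,0,0,0],[40,0,0,0,0],[40,0,0,0,0],[40,0,0,0,0]]
  ]
}}

```text
t: 70.3
eef_pos: [0.4207, 0.2068, 0.3412]
tool_rot: [-0.0, 0.1, 0.995, -0.0]
contact_force: [0.4, 1.1, -0.0]
gripper_width: 0.468
grasp_force: 0.0
```

```bash
python3 - <<'E'
from h import *
e=get_obs()['eef_pos']; print(e)
w,p=shot('wrist','w17.png'); s,ps=shot('scene','s17.png'); d,pd=shot('side','d17.png')
print('kettle_in px',proj(p,(.537,.2155,.027)),'tray px',proj(p,(.4994,.03,.01)))
def up(a,P,X,k): u,v=np.clip(proj(P,X).astype(int),k,[639-k,479-k]); return cv2.resize(a[v-k:v+k,u-k:u+k,::-1],(390,390),interpolation=cv2.INTER_CUBIC)
top=np.hstack([cv2.resize(w[:,:,::-1],(400,300),interpolation=cv2.INTER_AREA),cv2.resize(up(d,pd,(.5,.03,.02),60),(300,300))])
bot=np.hstack([cv2.resize(up(s,ps,(.51,.1,.03),85),(400,300)),cv2.resize(up(s,ps,(.64,-.197,.1),50),(300,300))])
cv2.imwrite('pics/fin.png',np.vstack([top,bot]))
E
```

```text
[0.42072453 0.20684494 0.34124159]
kettle_in px [343.109827   274.45791338] tray px [198.48661764 269.71614963]
```

View pics/fin.png

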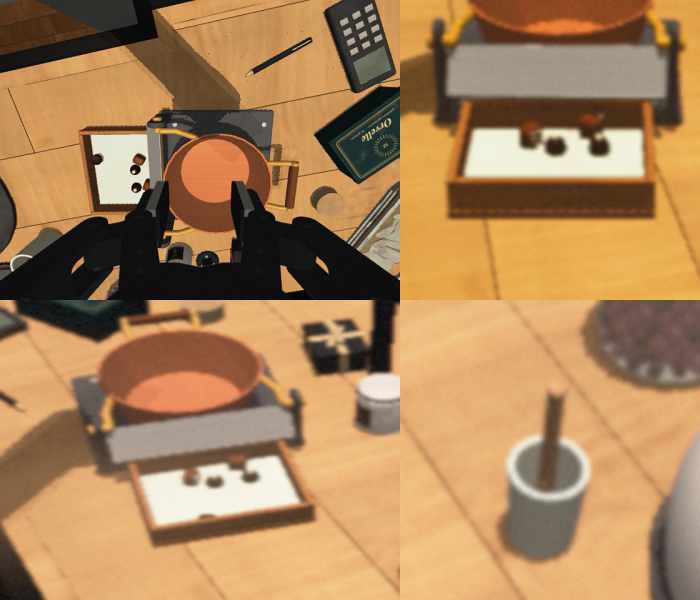

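The composite shows all five chocolates in the tray (wrist part ~(97,160), (139,159), (135,170), (136,187), (147,183)). The kettle is empty and upright, the spoon is standing in the crock, and the tray is flat.

```bash
python3 - <<'E'
from h import *
a,P=load('side17.png') if 0 else load('d17.png'); b,_=load('side0.png'); u,v=proj(P,(.564,.344,.095)).astype(int)
from_row=lambda im:[int(im[k,u].sum()) for k in range(v-8,v+9)]
print(from_row(a),from_row(b))
print(job.hand_in())
E
```

```text
[180, 169, 139, 105, 103, 112, 162, 194, 177, 138, 109, 103, 123, 202, 215, 242, 241] [187, 172, 147, 99, 103, 116, 188, 204, 178, 148, 122, 101, 136, 190, 220, 244, 252]
the job is handed in; nothing more can be done
None
```

The job is handed in: both milk and all three dark chocolates lie in the tray, the kettle is upright again, and the spoon is back in its crock; I have not seen the judge's result.

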